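# Sort four mixed-up pieces back to their lots

### The job

The four loose pieces have got into one another's lot trays: put the blue-and-white finial with its tureen cover, the green lid with the teapot, the pewter snuffer with the chamberstick and the pink brooch with the ear clips, each centred on its tray's cream felt seat, the same way up as now, let go and at rest. A seat takes one piece at a time, and the charcoal pad is free for parking. Set the pieces down gently and only on felt, never dropped, tipped over or on the bare enamel, and do not disturb the iron stand.

Things in the scene. Friction and masses are not known exactly. Their poses are not given: they have to be found in the camera images.
- finial_mid (a point): Loose blue-and-white porcelain tureen finial, an upright bud 44 mm high with a flat foot 26 mm across, a 18 mm waist 9 mm up and a 30 mm belly half-way up; about 45 g, round about its vertical axis. The point is on its axis half-way up, 22 mm over its foot; z points up through its tip.
- teapot_lid_mid (a point): Loose green-glazed teapot lid, 30 mm high: rim 54 mm across (4 to 7 mm up), pale flange 44 mm across below it on which it stands, domed to 14 mm, and a knob 18 mm across between 18 and 30 mm up by which it can be lifted; about 55 g, round. The point is on its axis half-way up, 15 mm over its underside; z points up through the knob.
- snuffer_mid (a point): Loose pewter candle snuffer, an upright bell 56 mm high: mouth 34 mm across at the bottom, straight 24 mm neck from 22 to 36 mm up, small ball on top; about 90 g, round. The point is on its axis half-way up, 28 mm over its mouth; z points up through the ball.
- brooch_mid (a point): Loose pink porcelain brooch with a gold edge and a white cameo, lying flat face up: an oval 44 mm long (its x), 30 mm wide (its y), 8 mm thick (cameo 11 mm); about 25 g. The point is at its centre, 5 mm over its underside; z points up out of its face.
- lot_tureen_seat (a point): Centre of the round cream felt seat (60 mm across) in the front half of a fixed lot tray, 190 mm deep (x) by 125 mm wide: wood frame 11 mm high, wine-red felt 6 mm over the trolley top. Fixed in its rear half, at least 40 mm behind this point: a white tureen cover with blue bands, 100 mm across, 30 high. x to the tray's rear, away from the robot; z up. The wrong piece stands on the seat at first.
- lot_teapot_seat (a point): Centre of the round cream felt seat (60 mm across) in the front half of a fixed lot tray, 190 mm deep (x) by 125 mm wide: wood frame 11 mm high, wine-red felt 6 mm over the trolley top. Fixed in its rear half, at least 40 mm behind this point: a green teapot without lid or spout, 84 mm across, 58 high. x to the tray's rear, away from the robot; z up. The wrong piece stands on the seat at first.
- lot_chamberstick_seat (a point): Centre of the round cream felt seat (60 mm across) in the front half of a fixed lot tray, 190 mm deep (x) by 125 mm wide: wood frame 11 mm high, wine-red felt 6 mm over the trolley top. Fixed in its rear half, at least 40 mm behind this point: a pewter chamberstick, saucer 96 mm, socket 50 high. x to the tray's rear, away from the robot; z up. The wrong piece stands on the seat at first.
- lot_earclips_seat (a point): Centre of the round cream felt seat (60 mm across) in the front half of a fixed lot tray, 190 mm deep (x) by 125 mm wide: wood frame 11 mm high, wine-red felt 6 mm over the trolley top. Fixed in its rear half, at least 40 mm behind this point: an ivory card with two pink ear clips, 15 mm high. x to the tray's rear, away from the robot; z up. The wrong piece stands on the seat at first.
- spare_pad_top (a point): Fixed charcoal felt pad, 110 by 110 mm and 6 mm high, empty at the start: free for parking a piece. The point is the centre of its top; z up.
- clip_stand: Bystander, to be left alone: black cast-iron stand, base 100 by 80 mm, with a 160 mm tall steel rod and a spring clip gripping a broken green teapot spout; 1.4 kg, loose, standing behind the middle of the row of trays. Origin at the centre of its underside, z up.
Not all that is in view belongs to the job. Of the things like the part that bears teapot_lid_mid, leave any that is red; of the rest the smaller one is meant.

How it is judged:
By the outcome, as a careful person would: the job done as asked, in the order asked, and still so for the second after the job is handed in, with the robot touching nothing.
It also fails if it takes over 141 s, if anything falls off the work surface, if the arm or the gripper's body presses on something with over 40 N, if the wrist force passes 120 N, or if a joint passes its speed limit or range.

### The arm

A 6-joint arm with a two-finger parallel gripper is mounted at the origin on the work surface. World frame = base frame: x ahead of the robot, y to its left, z up, the work surface at z = 0. Lengths are in mm, angles in rad, forces in N, time in s.
With the tool pointing down it reaches from about 350 to 850 mm from the base axis. Payload 8.1 kg.
Tool frame: the origin (TCP) lies between the finger pads; the fingertips stand 19 mm ahead of it and the grasp point (between the pads) is the TCP; z points along the fingers, y is the line along which they close (so a half turn about z gives the same grasp; the last joint's range is limited). The gripper opens to 85 mm and grips with 20 to 120 N. Pads are 22 mm wide; open, the fingers measure 114 mm over their backs; the gripper's body (76 mm by 85 mm) begins 54 mm behind the grasp point. The pads swing forward as they close: fully open they stand 13 mm farther back than shut.
Start: joints at [1.227, 0.13, 1.488, -0, 1.523, -0.085], TCP at [153.53, 580.029, 250.292] pointing down, gripper open.
Joint ranges: [-2.96, 2.96], [-0.89, 2.26], [0.02, 2.5], [-1.34, 4.48], [0, 2.73], [-2.66, 2.66]. Speed limits (rad/s): [2.39, 2.39, 2.79, 3.14, 3.14, 3.14].

### API

Orientations are given as a unit quaternion [w, x, y, z].
In Python, from rig import ctrl gives the robot as it stands.
- The arm moves only by the tool apply_moves, never from a script. Its argument "deltas" is a list of rows, each an object with "linear": the shift along the tool's x, y, z in mm, a list of three; "rotation": the turn, a rotation vector about the tool's x, y, z in degrees, a list of three; "hand": the opening, from 0 (shut) to 1 (fully open). In form: [{"linear": [tx, ty, tz], "rotation": [ax, ay, az], "hand": hand}, ...]. A call has 1 to 8 rows; each row is the pose to reach, as a shift and turn from the pose commanded when the call began, along the tool's axes at that moment; what a row does not reach only later rows make up. A row lasts 1/12 s, in which the tool goes at most 41.7 mm and 7.16 degrees, less where a joint would pass 70% of its speed; a pose out of reach is approached as far as the arm can. A call with a gripper value outside its range is refused whole. The fingers move at their own pace and stop on an object; "force" is the grip in N (left out, the last holds). Time passes only in rows, so rows that repeat a pose let the fingers close. It gives the time, the measured TCP pose, the force, the opening and the grip force at its end, in the units of the state.
- ctrl.get_state(): the state, without advancing time (a new reading comes with each control period).
- ctrl.read_camera(name): name is "scene" or "top" or "wrist"; returns a dict with "img" (420x560x3 uint8, blue, green, red), "z_map" (420x560 float32, mm along the optical axis (not along the pixel's ray), 0 where there is no reading), "K" (3x3 intrinsics, pixels), "extrinsics" (4x4, takes a point from camera to world coordinates). Camera axes: x right, y down, z forward; pixel columns grow to the right and rows downward; lengths in mm; the calibration is good to about 2 mm. A picture is of the moment at which its call begins.
- ctrl.job_done(): hands the job in; it is judged then, once.
The state is a dict: "clock": time; "joint_positions": joint angles; "qd": joint speeds; "joint_efforts": joint torques, N m; "tool_pos": TCP position; "ee_rot": TCP orientation; "contact_force": force on the tool from outside, world axes, zero at the start; "wrist_torque": the same for the moment, N m; "finger_gap": finger opening in mm; "gripper_force": force on a finger pad.
Only numpy, scipy, OpenCV 4.12 (cv2) and the standard library are available. Lean on these libraries where they do the work, as an engineer would, in place of code of your own. Each camera call takes 0.05 s, during which the arm holds its last target. There are 200 camera calls.

## Working session

There is one attempt and no reset: what is moved stays moved. The work goes in short steps, Python scripts to look and compute and a tool call to move; the robot and the scene stay as the last step left them, time stands still between calls to the robot, and variables do not carry over. Pictures are saved under pics/ and viewed, at most 14 in all, crops included, and the job is handed in when it is done.

Besides the shell and the picture viewer there is one more tool, called after "Emit:" as a command line: name --argument value ..., lists and objects as JSON in quotes. apply_moves: Moves the arm, as the interface text tells. Its arguments: {"type":"object","properties":{"deltas":{"type":"array","items":{"type":"object","properties":{"linear":{"type":"array","items":{"type":"number"}},"rotation":{"type":"array","items":{"type":"number"}},"hand":{"type":"number"}}}},"force":{"type":"number"}},"required":["deltas"]}

```bash
mkdir -p pics; ls
python3 - <<'E'
from rig import ctrl
import cv2,numpy as np,pickle
s=ctrl.get_state(); print({k:np.round(v,3) for k,v in s.items()})
for n in ("top","scene"):
    c=ctrl.read_camera(n); cv2.imwrite(f"pics/{n}0.png",c["img"]); pickle.dump(c,open(f"{n}0.pkl","wb"))
    print(n,c["K"].round(1).tolist(),c["extrinsics"].round(3).tolist())
E
```

```text
pics
{'clock': np.float64(0.0), 'joint_positions': array([ 1.227,  0.131,  1.489,  0.   ,  1.523, -0.085]), 'qd': array([-0.001,  0.   , -0.   , -0.001,  0.001, -0.001]), 'joint_efforts': array([ 1.0000e-03, -5.6937e+01, -5.0058e+01,  0.0000e+00,  1.4000e-02,
       -0.0000e+00]), 'tool_pos': array([153.346, 579.529, 249.206]), 'ee_rot': array([-0.   ,  0.129,  0.992, -0.001]), 'contact_force': array([ 0.064, -0.971,  0.19 ]), 'wrist_torque': array([-0.068,  0.024,  0.025]), 'gripper_force': np.float64(0.0), 'finger_gap': np.float64(85.584)}
top [[469.5, 0.0, 280.2], [0.0, 469.5, 208.7], [0.0, 0.0, 1.0]] [[-0.02, -0.981, 0.192, 307.041], [-1.0, 0.023, 0.01, 16.182], [-0.014, -0.191, -0.981, 1143.888], [0.0, 0.0, 0.0, 1.0]]
scene [[433.9, 0.0, 273.8], [0.0, 433.9, 205.0], [0.0, 0.0, 1.0]] [[-0.404, 0.794, -0.454, 1056.168], [0.915, 0.357, -0.19, 255.497], [0.011, -0.492, -0.871, 1060.505], [0.0, 0.0, 0.0, 1.0]]
```

View pics/top0.png

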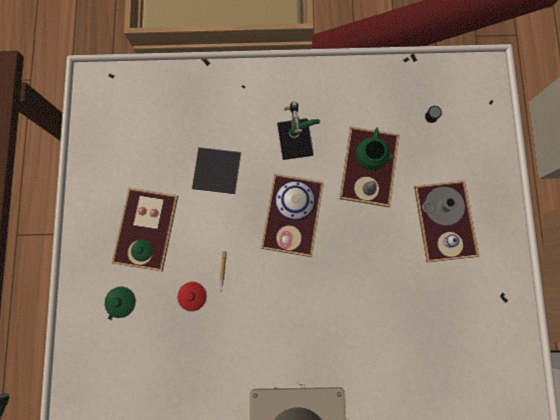

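View pics/scene0.png

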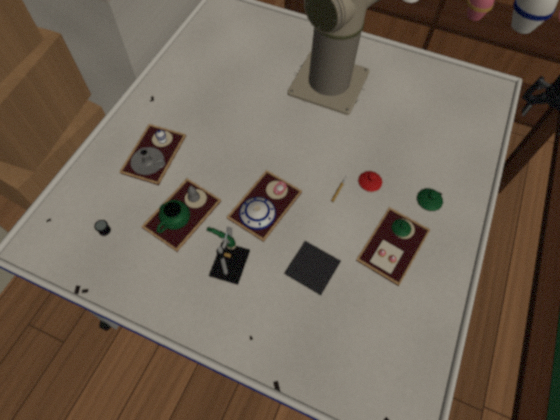

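Top view: the lid candidates are green on the ear-clips seat at (141,250), a green one on the bare table at (120,302) and red at (192,296). Red is excluded, and the smaller green one, which looks like (141,250), is meant. The finial is at (451,241) by the chamberstick, the snuffer at (369,187) by the teapot, the brooch at (287,239) by the tureen cover, and the pad at (217,170). The scene view shows the same layout.

```bash
cat > h.py <<'E'
import cv2,numpy as np,pickle
from rig import ctrl
from scipy.spatial.transform import Rotation as R
def ray(c,uv,z):
    uv=np.atleast_2d(uv).astype(float); E=c["extrinsics"]
    d=np.c_[uv,np.ones(len(uv))]@np.linalg.inv(c["K"]).T@E[:3,:3].T
    return E[:3,3]+d*((z-E[2,3])/d[:,2])[:,None]
def proj(c,p):
    E=c["extrinsics"]; q=(np.atleast_2d(p)-E[:3,3])@E[:3,:3]; q=q@c["K"].T
    return q[:,:2]/q[:,2:]
def cloud(c):
    h,w=c["z_map"].shape; u,v=np.meshgrid(np.arange(w),np.arange(h)); z=c["z_map"]
    P=np.stack([u*z,v*z,z],-1)@np.linalg.inv(c["K"]).T
    return P@c["extrinsics"][:3,:3].T+c["extrinsics"][:3,3]
def blob(m):
    cs,_=cv2.findContours(m.astype(np.uint8),cv2.RETR_EXTERNAL,cv2.CHAIN_APPROX_NONE)
    return max(cs,key=cv2.contourArea)[:,0] if cs else np.zeros((0,2))
def hsv(c): return cv2.cvtColor(c["img"],cv2.COLOR_BGR2HSV).astype(int)
def tool(p):  # world offset target -> tool-axes shift from current measured pose
    s=ctrl.get_state(); q=s["ee_rot"]; r=R.from_quat([q[1],q[2],q[3],q[0]])
    return r.inv().apply(np.array(p)-s["tool_pos"])
E
python3 - <<'E'
from h import *
c=pickle.load(open("top0.pkl","rb")); H=hsv(c); C=cloud(c)
for n,(u,v) in dict(finial=(451,241),snuffer=(369,187),brooch=(287,239),lid=(141,252),biglid=(120,302),redlid=(192,296),pad=(217,170)).items():
    r=24; sub=np.s_[v-r:v+r,u-r:u+r]
    print(n,H[v,u],"z at px",C[v,u].round(0), "near floor", np.percentile(C[sub][...,2],[5,50,98]).round(0))
def crop(u,v,r=24,k=8):return cv2.resize(c["img"][v-r:v+r,u-r:u+r],None,fx=k*24/r*.5,fy=k*24/r*.5,interpolation=cv2.INTER_CUBIC)
a=np.hstack([crop(*p,r=24) for p in((451,236),(369,187),(287,239),(141,250))])
b=np.hstack([crop(*p,r=24) for p in((120,302),(192,296),(217,170),(295,125))])
cv2.imwrite("pics/crops.png",np.vstack([a,b]))
# green areas
for n,(u,v) in dict(lid=(141,250),big=(120,302)).items():
    m=np.zeros(H.shape[:2]);s=np.s_[v-22:v+22,u-22:u+22]; m[s]=((abs(H[s][...,0]-75)<22)&(H[s][...,1]>110))
    b=blob(m); w=ray(c,b,12)[:,:2].astype(np.float32); print(n,cv2.minEnclosingCircle(w))
p=C[150:192,196:240]
E
```

```text
finial [ 17  36 178] z at px [ 435. -371.   43.] near floor [-2.  5. 42.]
snuffer [18 40 83] z at px [ 570. -187.   44.] near floor [-2.  5. 53.]
brooch [ 17  32 160] z at px [453.  13.  14.] near floor [-3.  5. 17.]
lid [ 71 116  44] z at px [427. 361.  33.] near floor [-3.  5. 31.]
biglid [ 73 108  33] z at px [311. 404.  38.] near floor [-4.  0. 39.]
redlid [178 188 125] z at px [321. 237.  36.] near floor [-4. -0. 37.]
pad [170  14  56] z at px [632. 185.   7.] near floor [-3.  4. 10.]
lid ((434.5007019042969, 366.3988342285156), 24.91275978088379)
big ((311.3197021484375, 414.671630859375), 35.212890625)
```

View pics/crops.png

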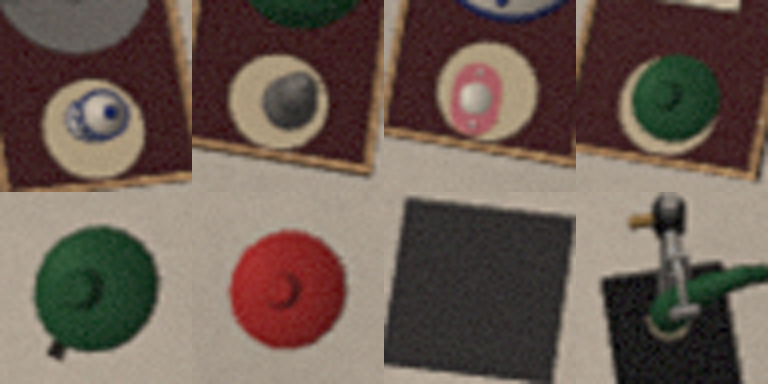

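The crops confirm it: the green lid on the ear-clips seat is the small one (about 50 mm), while the loose green one is about 70 mm. Every piece sits off-centre on its seat. Next I'll measure the seats, tray angles and pad.

```bash
cat >> h.py <<'E'
from scipy.optimize import least_squares
def seat(c,mask,z=6.5,r=30):
    b=blob(mask); hull=cv2.convexHull(b.astype(np.int32))[:,0]
    # dense boundary pts lying on hull
    d=np.array([abs(cv2.pointPolygonTest(hull.astype(np.float32)[:,None],(float(x),float(y)),True)) for x,y in b])
    w=ray(c,b[d<1.0],z)[:,:2]; x0=(w.max(0)+w.min(0))/2
    f=least_squares(lambda q:np.linalg.norm(w-q[:2],axis=1)-q[2],[*x0,r],loss="soft_l1",f_scale=.7)
    return f.x,np.abs(f.fun).mean(),len(w)
def cream(c,uv,r,vmin=95):
    H=hsv(c); m=np.zeros(H.shape[:2],np.uint8); u,v=np.round(uv).astype(int)
    h,s,V=H[...,0],H[...,1],H[...,2]
    k=((h>8)&(h<35)&(s>30)&(V>vmin)); d=np.zeros_like(m); cv2.circle(d,(u,v),r,1,-1)
    return cv2.morphologyEx((k&(d>0)).astype(np.uint8),cv2.MORPH_OPEN,np.ones((3,3)))
E
python3 - <<'E'
from h import *
T=pickle.load(open("top0.pkl","rb"));S=pickle.load(open("scene0.pkl","rb"))
seeds=dict(tureen=((289,238),(277,188)),teapot=((366,189),(196,196)),chamber=((450,245),(162,139)),ear=((140,253),(402,229)))
for n,(a,b) in seeds.items():
    for c,uv in((T,a),(S,b)):
        x,e,k=seat(c,cream(c,uv,17)); print(n,x.round(1),round(e,2),k)
for c,uv in((T,(217,170)),(S,(312,267))):
    H=hsv(c); m=np.zeros(H.shape[:2]);u,v=uv;s=np.s_[v-32:v+32,u-32:u+32]; m[s]=H[s][...,2]<90
    w=ray(c,blob(m),6)[:,:2]; print("pad",cv2.minAreaRect(w.astype(np.float32)))
E
```

```text
tureen [451.2  10.2  34. ] 2.1 67
tureen [457.2  11.1  29.2] 0.86 43
teapot [ 568.5 -184.2   35.5] 2.11 65
teapot [ 563.8 -188.    40.3] 3.59 55
chamber [ 425.1 -379.5   33.8] 2.45 60
chamber [ 421.1 -385.7   39.9] 3.37 54
ear [418.5 373.3  30.1] 2.68 40
ear [394.1 377.1  16.3] 3.96 31
pad ((631.7793579101562, 187.261962890625), (107.92086029052734, 108.66204833984375), 81.62105560302734)
pad ((633.4667358398438, 190.02639770507812), (107.9913101196289, 108.51536560058594), 81.80589294433594)
```

Emit:
apply_moves --deltas '[{"linear": [-26, -30, 0], "rotation": [0, 0, -2], "hand": 1}, {"linear": [-53, -60, 0], "rotation": [0, 0, -4], "hand": 1}, {"linear": [-79, -90, 0], "rotation": [0, 0, -6], "hand": 1}, {"linear": [-106, -120, 0], "rotation": [0, 0, -8], "hand": 1}, {"linear": [-132, -149, 0], "rotation": [0, 0, -10], "hand": 1}, {"linear": [-159, -179, 0], "rotation": [0, 0, -12], "hand": 1}, {"linear": [-185, -209, 0], "rotation": [0, 0, -13.5], "hand": 1}, {"linear": [-212, -239, 0], "rotation": [0, 0, -14.8], "hand": 1}]'

```text
clock: 0.77
tool_pos: [297.3, 292.9, 249.9]
ee_rot: [-0.0, -0.001, 1.0, -0.0]
contact_force: [1.6, -0.5, -0.1]
finger_gap: 85.6
gripper_force: 0.0
```

Emit:
apply_moves --deltas '[{"linear": [-18, -35, 0], "rotation": [0, 0, 0], "hand": 1}, {"linear": [-36, -70, 0], "rotation": [0, 0, 0], "hand": 1}, {"linear": [-54, -105, 0], "rotation": [0, 0, 0], "hand": 1}, {"linear": [-72, -141, 5], "rotation": [0, 0, 0], "hand": 1}, {"linear": [-90, -176, 10], "rotation": [0, 0, 0], "hand": 1}, {"linear": [-108, -212, 15], "rotation": [0, 0, 0], "hand": 1}, {"linear": [-126, -247, 20], "rotation": [0, 0, 0], "hand": 1}, {"linear": [-143, -283, 20], "rotation": [0, 0, 0], "hand": 1}]'

```text
clock: 1.43
tool_pos: [439.9, 9.7, 229.0]
ee_rot: [-0.001, 0.0, 1.0, 0.0]
contact_force: [0.8, 0.2, 0.2]
finger_gap: 84.9
gripper_force: 0.0
```

Run:
```python
from h import *
import time
c=ctrl.read_camera("wrist");c=ctrl.read_camera("wrist");c=ctrl.read_camera("wrist"); s=ctrl.get_state()
print(s["tool_pos"],s["ee_rot"],s["clock"]); cv2.imwrite("pics/w1.png",c["img"]); pickle.dump(c,open("w1.pkl","wb"))
print(c["K"].round(1).tolist(),c["extrinsics"].round(3).tolist())
print(proj(c,[[455,11,6.5],[440,10,20]]))
```

```text
[440.37644218   9.06732048 229.60853184] [-7.47551269e-04  2.81345457e-03  9.99995757e-01 -1.11966895e-04] 1.5833
[[357.1, 0.0, 276.6], [0.0, 357.1, 207.6], [0.0, 0.0, 1.0]] [[0.008, 0.948, 0.319, 359.209], [1.0, -0.007, -0.004, 7.115], [-0.002, 0.319, -0.948, 353.006], [0.0, 0.0, 0.0, 1.0]]
[[281.79253604 187.80006528]
 [280.87029327 176.42625948]]
```

View pics/w1.png

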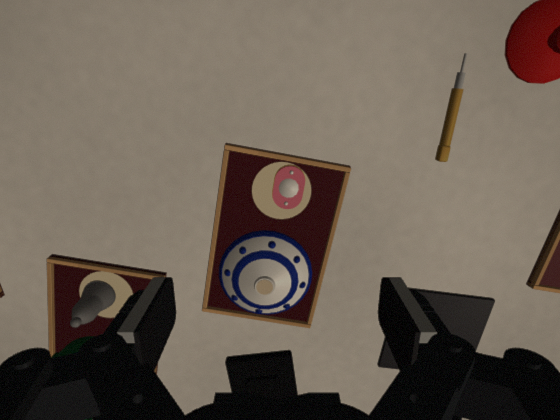

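The wrist view from 230 mm shows the brooch at (290,187) on its seat (281,190), the tureen cover at (265,270) and the snuffer at left (92,295). Now I'll measure the brooch, the seat and the tray's long edges.

```bash
cat >> h.py <<'E'
def brooch(c,uv,r=60):
    H=hsv(c); m=np.zeros(H.shape[:2],np.uint8); cv2.circle(m,tuple(int(i) for i in uv),r,1,-1)
    m&=((H[...,1]>70)&((H[...,0]<8)|(H[...,0]>165))&(H[...,2]>85)).astype(np.uint8)
    m=cv2.morphologyEx(m,cv2.MORPH_CLOSE,np.ones((5,5))); w=ray(c,blob(m),6+6)[:,:2].astype(np.float32)
    (x,y),(a,b),t=cv2.fitEllipse(w); return (x,y),(a,b),t
def redbox(c,uv,r=120): # wine felt region
    H=hsv(c); m=np.zeros(H.shape[:2],np.uint8); cv2.circle(m,tuple(int(i) for i in uv),r,1,-1)
    return m
E
python3 - <<'E'
from h import *
c=pickle.load(open("w1.pkl","rb")); H=hsv(c); C=cloud(c)
for p in((265,205),(290,175),(290,187),(240,220),(200,100),(300,205)): print(p,H[p[1],p[0]],C[p[1],p[0]].round(1))
print("brooch",brooch(c,(290,187),40))
for vm in(80,110): print("seat",seat(c,cream(c,(281,190),36,vm)))
E
```

```text
(265, 205) [ 20  84 139] [473.2  -6.2   6.2]
(290, 175) [178 128 136] [440.1  18.9  14.1]
(290, 187) [ 18  40 152] [451.2  18.9  17.4]
(240, 220) [  3 166  46] [489.3 -32.4   6.4]
(200, 100) [ 17  49 136] [370.1 -66.1   0.5]
(300, 205) [ 21  83 139] [473.3  29.5   6.7]
brooch ((453.1923522949219, 17.31072998046875), (30.67765235900879, 45.178524017333984), 81.3153076171875)
seat (array([458.08266312,  10.25920123,  29.59095282]), np.float64(0.24246323331600292), 152)
seat (array([458.04140506,  10.26780699,  29.22429652]), np.float64(0.22179232332475118), 140)
```

Emit:
apply_moves --deltas '[{"linear": [-13, 7, 30], "rotation": [0, 0, 5], "hand": 0.52}, {"linear": [-13, 7, 60], "rotation": [0, 0, 8.7], "hand": 0.52}, {"linear": [-13, 7, 90], "rotation": [0, 0, 8.7], "hand": 0.52}, {"linear": [-13, 7, 110], "rotation": [0, 0, 8.7], "hand": 0.52}, {"linear": [-13, 7, 130], "rotation": [0, 0, 8.7], "hand": 0.52}, {"linear": [-13, 7, 130], "rotation": [0, 0, 8.7], "hand": 0.52}, {"linear": [-13, 7, 130], "rotation": [0, 0, 8.7], "hand": 0.52}]'

```text
clock: 2.17
tool_pos: [451.7, 19.6, 99.4]
ee_rot: [-0.002, 0.076, 0.997, 0.0]
contact_force: [0.2, 0.1, 0.9]
finger_gap: 44.6
gripper_force: 0.0
```

```bash
cat >> h.py <<'E'
def settle(name="wrist"):
    for _ in range(3): c=ctrl.read_camera(name)
    s=ctrl.get_state(); print("tcp",s["tool_pos"].round(1),"q",s["ee_rot"].round(4),"gap",round(float(s["finger_gap"]),1),"t",round(float(s["clock"]),2),"F",s["contact_force"].round(1),"gf",round(float(s["gripper_force"]),1)); return c,s
def tips(c,s):
    P=cloud(c).reshape(-1,3)-s["tool_pos"]; P=P[(np.abs(P[:,0])<22)&(np.abs(P[:,1])<60)&(P[:,2]>-40)&(P[:,2]<40)]
    for sg in(-1,1):
        q=P[P[:,1]*sg>0]
        if len(q): print("finger",sg,"n",len(q),"zmin",np.percentile(q[:,2],[0.5,2,5]).round(1),"inner y",np.percentile(q[:,1]*sg,2).round(1))
E
python3 - <<'E'
from h import *
c,s=settle(); tips(c,s); cv2.imwrite("pics/w2.png",c["img"]); pickle.dump(c,open("w2.pkl","wb"))
print("brooch",brooch(c,proj(c,[453,17,12])[0],70)); print("want",tool([453.2,17.3,27.5]))
print("seat",seat(c,cream(c,proj(c,[458,10.3,6.5])[0],64,90)))
E
```

```text
tcp [454.4  19.  102.2] q [1.400e-03 7.580e-02 9.971e-01 1.000e-04] gap 44.4 t 2.32 F [-0.7  0.3  0.1] gf 0.0
finger -1 n 8172 zmin [-14.5 -10.5  -5.8] inner y 20.8
finger 1 n 8166 zmin [-15.  -10.8  -5.7] inner y 20.5
brooch ((453.52020263671875, 17.02839469909668), (31.12087059020996, 45.53089141845703), 80.2412109375)
want [ 1.09185532 -1.88546619 74.68555221]
seat (array([458.14264409,  10.19157926,  29.66579249]), np.float64(0.17282366515865466), 228)
```

View pics/w2.png

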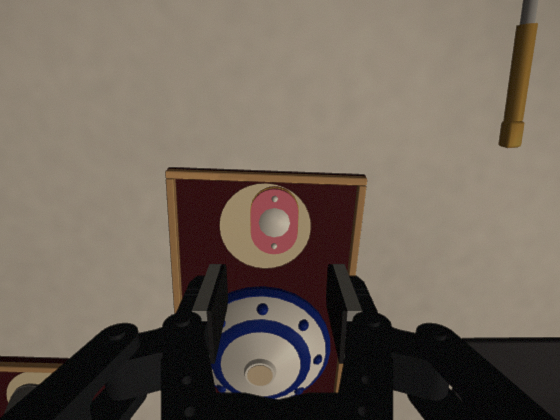

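The wrist view from 100 mm has the brooch at (274,221) with its long axis in line with the tool, and the fingers straddling it at (210,300) and (345,300). I'm going down on the brooch.

Emit:
apply_moves --deltas '[{"linear": [-0.3, -1.5, 25], "rotation": [0, 0, 0], "hand": 0.52}, {"linear": [-0.3, -1.5, 50], "rotation": [0, 0, 0], "hand": 0.52}, {"linear": [-0.3, -1.5, 63], "rotation": [0, 0, 0], "hand": 0.52}, {"linear": [-0.3, -1.5, 70], "rotation": [0, 0, 0], "hand": 0.52}, {"linear": [-0.3, -1.5, 73], "rotation": [0, 0, 0], "hand": 0.52}, {"linear": [-0.3, -1.5, 74.5], "rotation": [0, 0, 0], "hand": 0.52}, {"linear": [-0.3, -1.5, 74.5], "rotation": [0, 0, 0], "hand": 0.52}]' --force 25

```text
clock: 2.9
tool_pos: [454.3, 17.1, 26.9]
ee_rot: [0.001, 0.076, 0.997, -0.0]
contact_force: [-0.5, -0.1, -0.8]
finger_gap: 44.3
gripper_force: 0.0
```

Emit:
apply_moves --deltas '[{"linear": [0, 0, 0], "rotation": [0, 0, 0], "hand": 0.45}, {"linear": [0, 0, 0], "rotation": [0, 0, 0], "hand": 0.38}, {"linear": [0, 0, 0], "rotation": [0, 0, 0], "hand": 0.34}, {"linear": [0, 0, 0], "rotation": [0, 0, 0], "hand": 0.3}, {"linear": [0, 0, 0], "rotation": [0, 0, 0], "hand": 0.25}, {"linear": [0, 0, 0], "rotation": [0, 0, 0], "hand": 0.25}, {"linear": [0, 0, 0], "rotation": [0, 0, 0], "hand": 0.25}]' --force 25

```text
clock: 3.48
tool_pos: [454.1, 17.1, 26.9]
ee_rot: [0.001, 0.076, 0.997, 0.0]
contact_force: [-1.5, 0.4, 6.2]
finger_gap: 29.2
gripper_force: 24.3
```

Emit:
apply_moves --deltas '[{"linear": [0, 0, -1], "rotation": [0, 0, 0], "hand": 0.25}, {"linear": [0, 0, -4], "rotation": [0, 0, 0], "hand": 0.25}, {"linear": [0, 0, -10], "rotation": [0, 0, 0], "hand": 0.25}, {"linear": [0, 0, -25], "rotation": [0, 0, 0], "hand": 0.25}, {"linear": [0, 0, -50], "rotation": [0, 0, 0], "hand": 0.25}, {"linear": [0, 0, -75], "rotation": [0, 0, 0], "hand": 0.25}, {"linear": [0, 0, -75], "rotation": [0, 0, 0], "hand": 0.25}]'

```text
clock: 4.07
tool_pos: [456.6, 16.9, 106.4]
ee_rot: [0.004, 0.076, 0.997, 0.0]
contact_force: [1.7, -0.1, 0.7]
finger_gap: 29.1
gripper_force: 24.8
```

Run:
```python
from h import *
c,s=settle(); tips(c,s); cv2.imwrite("pics/w3.png",c["img"][180:,130:430])
p=proj(c,s["tool_pos"]+[0,0,-15])[0]; print(p); 
H=hsv(c); m=((H[...,1]>70)&((H[...,0]<8)|(H[...,0]>165))&(H[...,2]>85)); b=blob(m); print(len(b),b.mean(0)); P=cloud(c)[m]; P=P[P[:,2]>40]; print(P.mean(0) if len(P) else 0, P[:,2].min() if len(P) else 0)
x,e,k=seat(c,cream(c,proj(c,[458.1,10.2,6.5])[0],64,90)); print("seat",x,e)
```

```text
tcp [453.3  17.1 101. ] q [ 4.000e-04  7.610e-02  9.971e-01 -0.000e+00] gap 29.0 t 4.22 F [-0.9 -0.8 -0.9] gf 24.8
finger -1 n 10181 zmin [-16.1 -13.1 -12.5] inner y 1.0
finger 1 n 10187 zmin [-17.7 -14.  -12.6] inner y 1.0
[277.38755268 279.57689731]
243 [276.8600823  281.24691358]
[451.83110805  17.03087205  89.62595357] 80.9340087476991
seat [458.13079785  10.18774965  29.63128355] 0.17423223158365658
```

View pics/w3.png

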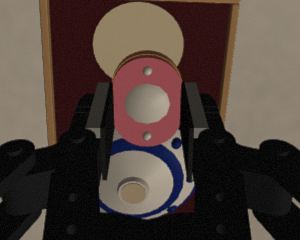

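Emit:
apply_moves --deltas '[{"linear": [-10, 13, 0], "rotation": [0, 0, 0], "hand": 0.25}, {"linear": [-28, 37, 0], "rotation": [0, 0, 0], "hand": 0.25}, {"linear": [-51, 67, 0], "rotation": [0, 0, 0], "hand": 0.25}, {"linear": [-76, 99, 0], "rotation": [0, 0, 0], "hand": 0.25}, {"linear": [-101, 131, 0], "rotation": [0, 0, 0], "hand": 0.25}, {"linear": [-124, 161, 0], "rotation": [0, 0, 0], "hand": 0.25}, {"linear": [-142, 185, 0], "rotation": [0, 0, 0], "hand": 0.25}, {"linear": [-151, 197, 0], "rotation": [0, 0, 0], "hand": 0.25}]'

```text
clock: 4.88
tool_pos: [633.1, 191.5, 98.5]
ee_rot: [-0.001, 0.075, 0.997, 0.0]
contact_force: [0.1, 0.7, -0.7]
finger_gap: 29.1
gripper_force: 24.8
```

Emit:
apply_moves --deltas '[{"linear": [0, 0, 15], "rotation": [0, 0, 0], "hand": 0.25}, {"linear": [0, 0, 40], "rotation": [0, 0, 0], "hand": 0.25}, {"linear": [0, 0, 58], "rotation": [0, 0, 0], "hand": 0.25}, {"linear": [0, 0, 67], "rotation": [0, 0, 0], "hand": 0.25}, {"linear": [0, 0, 71], "rotation": [0, 0, 0], "hand": 0.25}, {"linear": [0, 0, 73], "rotation": [0, 0, 0], "hand": 0.25}, {"linear": [0, 0, 74], "rotation": [0, 0, 0], "hand": 0.25}, {"linear": [0, 0, 74], "rotation": [0, 0, 0], "hand": 0.25}]'

```text
clock: 5.55
tool_pos: [631.6, 188.2, 26.7]
ee_rot: [-0.001, 0.076, 0.997, -0.0]
contact_force: [-1.9, -1.2, 4.2]
finger_gap: 29.1
gripper_force: 25.8
```

Run:
```python
from h import *
c,s=settle()
```

```text
tcp [631.9 188.3  26.7] q [-2.000e-04  7.630e-02  9.971e-01 -1.000e-04] gap 28.9 t 5.7 F [ 0.1 -0.5  2.4] gf 25.7
```

Emit:
apply_moves --deltas '[{"linear": [0, 0, 0], "rotation": [0, 0, 0], "hand": 0.42}, {"linear": [0, 0, 0], "rotation": [0, 0, 0], "hand": 0.55}, {"linear": [0, 0, -2], "rotation": [0, 0, 0], "hand": 0.6}, {"linear": [0, 0, -10], "rotation": [0, 0, 0], "hand": 0.6}, {"linear": [0, 0, -30], "rotation": [0, 0, 0], "hand": 0.6}, {"linear": [0, 0, -60], "rotation": [0, 0, 0], "hand": 0.6}, {"linear": [0, 0, -95], "rotation": [0, 0, 0], "hand": 0.6}, {"linear": [0, 0, -130], "rotation": [0, 0, 0], "hand": 0.6}]'

```text
clock: 6.37
tool_pos: [631.8, 188.9, 158.1]
ee_rot: [-0.001, 0.076, 0.997, -0.0]
contact_force: [-0.1, 0.0, -0.0]
finger_gap: 50.8
gripper_force: 0.0
```

Run:
```python
from h import *
c,s=settle(); print("brooch",brooch(c,proj(c,[632,188,12])[0],70)); cv2.imwrite("pics/w4.png",c["img"])
H=hsv(c); m=(H[...,2]<75)&(cloud(c)[...,2]<20)
```

```text
tcp [635.4 189.6 162.8] q [0.0045 0.0761 0.9971 0.0013] gap 51.2 t 6.52 F [ 0.   0.5 -0.4] gf 0.0
brooch ((631.1505737304688, 187.86392211914062), (31.36560821533203, 45.30376434326172), 80.8236083984375)
```

View pics/w4.png

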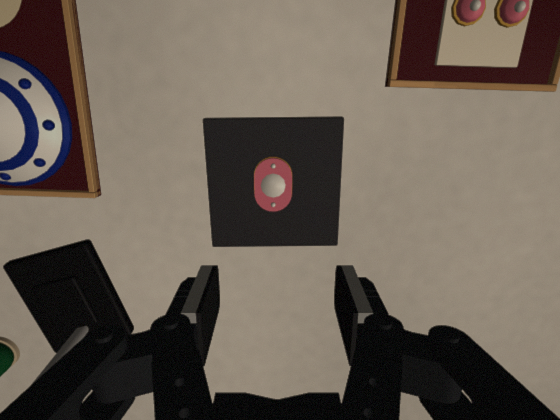

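The parked brooch lies flat at (273,184), mid-pad. On to the finial.

Emit:
apply_moves --deltas '[{"linear": [16, -26, -8], "rotation": [0, 0, 0], "hand": 0.6}, {"linear": [33, -53, -16], "rotation": [0, 0, 0], "hand": 0.6}, {"linear": [49, -79, -24], "rotation": [0, 0, -2], "hand": 0.6}, {"linear": [66, -106, -33], "rotation": [0, 0, -4], "hand": 0.6}, {"linear": [82, -132, -33], "rotation": [0, 0, -6], "hand": 0.6}, {"linear": [99, -159, -33], "rotation": [0, 0, -8], "hand": 0.6}, {"linear": [115, -185, -33], "rotation": [0, 0, -8.7], "hand": 0.6}, {"linear": [132, -212, -33], "rotation": [0, 0, -8.7], "hand": 0.6}]'

```text
clock: 7.18
tool_pos: [468.1, -1.3, 188.8]
ee_rot: [-0.001, -0.0, 1.0, 0.0]
contact_force: [-0.4, -0.2, 0.2]
finger_gap: 51.3
gripper_force: 0.0
```

Emit:
apply_moves --deltas '[{"linear": [7, -38, 0], "rotation": [0, 0, 0], "hand": 0.6}, {"linear": [13, -76, 0], "rotation": [0, 0, 0], "hand": 0.6}, {"linear": [20, -114, 0], "rotation": [0, 0, 0], "hand": 0.6}, {"linear": [26, -152, 0], "rotation": [0, 0, 0], "hand": 0.6}, {"linear": [33, -190, 0], "rotation": [0, 0, 0], "hand": 0.6}, {"linear": [39, -228, 0], "rotation": [0, 0, 0], "hand": 0.6}, {"linear": [46, -266, 0], "rotation": [0, 0, 0], "hand": 0.6}, {"linear": [52, -300, 0], "rotation": [0, 0, 0], "hand": 0.6}]'

```text
clock: 7.85
tool_pos: [416.2, -302.4, 188.9]
ee_rot: [-0.001, 0.001, 1.0, 0.0]
contact_force: [-0.2, 0.3, -0.1]
finger_gap: 51.3
gripper_force: 0.0
```

Emit:
apply_moves --deltas '[{"linear": [4, -25, 0], "rotation": [0, 0, 0], "hand": 0.6}, {"linear": [9, -50, 0], "rotation": [0, 0, 0], "hand": 0.6}, {"linear": [13, -75, 0], "rotation": [0, 0, 0], "hand": 0.6}, {"linear": [13, -75, 0], "rotation": [0, 0, 0], "hand": 0.6}]'

```text
clock: 8.18
tool_pos: [402.9, -379.0, 188.8]
ee_rot: [-0.001, 0.002, 1.0, -0.0]
contact_force: [0.4, -0.3, -0.3]
finger_gap: 51.2
gripper_force: 0.0
```

```bash
cat >> h.py <<'E'
def standing(c,xy,rad=45,zmin=22,zmax=70,exclude=None):
    P=cloud(c); P=P[(np.hypot(P[...,0]-xy[0],P[...,1]-xy[1])<rad)&(P[...,2]>zmin)&(P[...,2]<zmax)]; return P
E
python3 - <<'E'
from h import *
c,s=settle(); cv2.imwrite("pics/w5.png",c["img"]); pickle.dump(c,open("w5.pkl","wb"))
for st in((425,-380),): print("seat",seat(c,cream(c,proj(c,[*st,6.5])[0],44,90)))
P=standing(c,(430,-375),32,18,70)
for a in range(18,56,4):
    q=P[(P[:,2]>=a)&(P[:,2]<a+4)]
    if len(q)>4: print(a,len(q),"x",q[:,0].min().round(1),q[:,0].max().round(1),"y",q[:,1].min().round(1),q[:,1].max().round(1))
E
```

```text
tcp [ 404.1 -374.9  188.8] q [-6.e-04  6.e-04  1.e+00  9.e-04] gap 51.2 t 8.33 F [1.4 0.2 0.3] gf 0.0
seat (array([ 433.8531989 , -381.14395555,   29.5312057 ]), np.float64(0.25042737598676496), 146)
26 80 x 423.8 440.1 y -392.9 -362.9
30 60 x 424.7 438.5 y -392.8 -363.0
34 319 x 424.7 453.8 y -391.7 -363.1
38 219 x 426.4 452.5 y -390.7 -364.0
42 241 x 429.9 448.7 y -387.2 -368.4
46 130 x 432.9 444.0 y -383.1 -371.7
50 12 x 435.5 440.8 y -379.0 -376.6
```

View pics/w5.png

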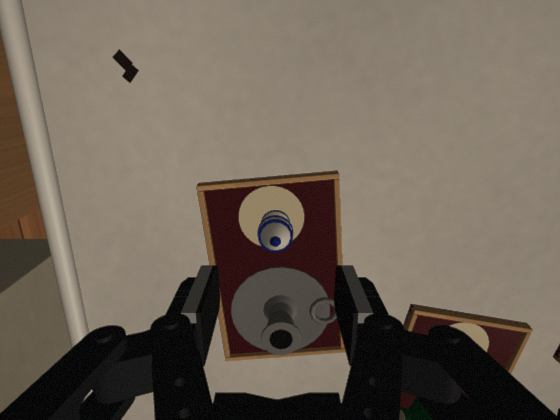

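The finial stands at (275,230) on the seat (271,215), with the chamberstick behind at (280,310), clear of the fingers. Its axis is at (438.6,-377.8), and the seat centre is (433.9,-381.1).

Emit:
apply_moves --deltas '[{"linear": [-20, -2.3, 20], "rotation": [0, 0, 0], "hand": 0.6}, {"linear": [-33.8, -2.3, 50], "rotation": [0, 0, 0], "hand": 0.6}, {"linear": [-33.8, -2.3, 85], "rotation": [0, 0, 0], "hand": 0.6}, {"linear": [-33.8, -2.3, 115], "rotation": [0, 0, 0], "hand": 0.6}, {"linear": [-33.8, -2.3, 138], "rotation": [0, 0, 0], "hand": 0.6}, {"linear": [-33.8, -2.3, 152], "rotation": [0, 0, 0], "hand": 0.6}, {"linear": [-33.8, -2.3, 159], "rotation": [0, 0, 0], "hand": 0.6}, {"linear": [-33.8, -2.3, 160], "rotation": [0, 0, 0], "hand": 0.6}]'

```text
clock: 9.0
tool_pos: [437.6, -375.7, 27.8]
ee_rot: [-0.001, -0.0, 1.0, 0.001]
contact_force: [0.5, 0.4, -0.1]
finger_gap: 51.5
gripper_force: 0.0
```

Emit:
apply_moves --deltas '[{"linear": [0, 0, 0], "rotation": [0, 0, 0], "hand": 0.5}, {"linear": [0, 0, 0], "rotation": [0, 0, 0], "hand": 0.42}, {"linear": [0, 0, 0], "rotation": [0, 0, 0], "hand": 0.38}, {"linear": [0, 0, 0], "rotation": [0, 0, 0], "hand": 0.34}, {"linear": [0, 0, 0], "rotation": [0, 0, 0], "hand": 0.3}, {"linear": [0, 0, 0], "rotation": [0, 0, 0], "hand": 0.25}, {"linear": [0, 0, 0], "rotation": [0, 0, 0], "hand": 0.25}, {"linear": [0, 0, 0], "rotation": [0, 0, 0], "hand": 0.25}]' --force 30

```text
clock: 9.67
tool_pos: [439.3, -378.7, 31.6]
ee_rot: [0.001, 0.0, 1.0, -0.001]
contact_force: [-0.7, 1.0, 6.4]
finger_gap: 28.0
gripper_force: 29.1
```

Emit:
apply_moves --deltas '[{"linear": [0, 0, -1], "rotation": [0, 0, 0], "hand": 0.25}, {"linear": [0, 0, -3], "rotation": [0, 0, 0], "hand": 0.25}, {"linear": [0, 0, -7], "rotation": [0, 0, 0], "hand": 0.25}, {"linear": [0, 0, -10], "rotation": [0, 0, 0], "hand": 0.25}, {"linear": [0, 0, -10], "rotation": [0, 0, 0], "hand": 0.25}]'

```text
clock: 10.08
tool_pos: [438.8, -378.3, 40.8]
ee_rot: [0.0, 0.0, 1.0, -0.0]
contact_force: [0.0, 0.0, -0.5]
finger_gap: 27.9
gripper_force: 29.6
```

Run:
```python
from h import *
c,s=settle(); cv2.imwrite("pics/w6.png",c["img"][150:,100:450]); pickle.dump(c,open("w6.pkl","wb"))
```

```text
tcp [ 438.4 -377.9   39.9] q [ 0.e+00  3.e-04  1.e+00 -0.e+00] gap 27.4 t 10.23 F [-0.8  0.8  0. ] gf 29.6
```

View pics/w6.png

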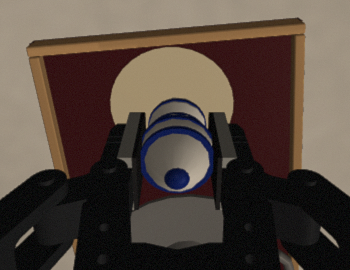

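The finial is held upright in the jaws at (177,150) of the crop. The gap fell slightly, so I'm checking for slip.

Run:
```python
from h import *
def m(c):
    P=standing(c,(438.5,-378),13.5,35,75); print("top",np.percentile(P[:,2],[98,99.5]).round(1)); q=P[P[:,2]>np.percentile(P[:,2],97)]; print("tip",q.mean(0).round(1))
m(pickle.load(open("w6.pkl","rb")))
for _ in range(2):
    c,s=settle(); m(c)
```

```text
top [58.  58.5]
tip [ 438.2 -377.9   58.2]
tcp [ 438.2 -377.7   39.5] q [-2.e-04  3.e-04  1.e+00  2.e-04] gap 27.6 t 10.38 F [ 0.4  0.2 -0.3] gf 29.6
top [57.5 58.1]
tip [ 438.  -378.3   57.7]
tcp [ 438.3 -377.8   39.6] q [-1.e-04  2.e-04  1.e+00  1.e-04] gap 27.8 t 10.53 F [ 0.3 -0.4 -0.2] gf 29.6
top [57.4 58.1]
tip [ 438.  -378.3   57.7]
```

Emit:
apply_moves --deltas '[{"linear": [0, 0, -12], "rotation": [0, 0, 0], "hand": 0.25}, {"linear": [0, 10, -30], "rotation": [0, 0, 0], "hand": 0.25}, {"linear": [-2, 35, -45], "rotation": [0, 0, 0], "hand": 0.25}, {"linear": [-4, 70, -50], "rotation": [0, 0, 0], "hand": 0.25}, {"linear": [-6, 108, -50], "rotation": [0, 0, 0], "hand": 0.25}, {"linear": [-8, 146, -50], "rotation": [0, 0, 0], "hand": 0.25}, {"linear": [-10, 184, -50], "rotation": [0, 0, 0], "hand": 0.25}, {"linear": [-12, 222, -50], "rotation": [0, 0, 0], "hand": 0.25}]'

```text
clock: 11.2
tool_pos: [450.6, -154.4, 90.9]
ee_rot: [0.001, 0.0, 1.0, -0.0]
contact_force: [1.0, 0.5, -0.3]
finger_gap: 28.1
gripper_force: 29.7
```

Emit:
apply_moves --deltas '[{"linear": [-2, 36, 0], "rotation": [0, 0, 0], "hand": 0.25}, {"linear": [-4, 72, 0], "rotation": [0, 0, 0], "hand": 0.25}, {"linear": [-6, 106, 0], "rotation": [0, 0, 0], "hand": 0.25}, {"linear": [-7, 134, 0], "rotation": [0, 0, 0], "hand": 0.25}, {"linear": [-7.7, 154, 0], "rotation": [0, 0, 0], "hand": 0.25}, {"linear": [-7.7, 166.2, 5], "rotation": [0, 0, 0], "hand": 0.25}, {"linear": [-7.7, 166.2, 25], "rotation": [0, 0, 0], "hand": 0.25}, {"linear": [-7.7, 166.2, 40], "rotation": [0, 0, 0], "hand": 0.25}]'

```text
clock: 11.87
tool_pos: [459.2, 11.3, 50.7]
ee_rot: [0.001, -0.001, 1.0, -0.0]
contact_force: [-0.1, 0.3, -0.8]
finger_gap: 28.1
gripper_force: 29.7
```

Run:
```python
from h import *
c,s=settle()
P=standing(c,(458,10),13.5,35,80); print("top",np.percentile(P[:,2],[98,99.5]).round(1)); q=P[P[:,2]>np.percentile(P[:,2],97)]; print("tip",q.mean(0).round(1))
print("seat",seat(c,cream(c,proj(c,[458.1,10.2,6.5])[0],75,90)))
```

```text
tcp [457.3  10.5  49.5] q [-1.1e-03  1.0e-04  1.0e+00  1.0e-04] gap 28.1 t 12.02 F [-0.1  0.8  0. ] gf 29.7
top [66.2 66.6]
tip [456.3  10.4  66.3]
seat (array([458.03340972,  10.15756982,  29.59996112]), np.float64(0.16572366830648755), 196)
```

Emit:
apply_moves --deltas '[{"linear": [-0.7, 0, 6], "rotation": [0, 0, 0], "hand": 0.25}, {"linear": [-0.7, 0, 11], "rotation": [0, 0, 0], "hand": 0.25}, {"linear": [-0.7, 0, 14], "rotation": [0, 0, 0], "hand": 0.25}, {"linear": [-0.7, 0, 15.5], "rotation": [0, 0, 0], "hand": 0.25}, {"linear": [-0.7, 0, 15.5], "rotation": [0, 0, 0], "hand": 0.25}]'

```text
clock: 12.43
tool_pos: [458.8, 10.2, 34.1]
ee_rot: [-0.0, 0.0, 1.0, 0.0]
contact_force: [-0.2, 0.2, -0.4]
finger_gap: 27.7
gripper_force: 29.7
```

Emit:
apply_moves --deltas '[{"linear": [0, 0, 0.5], "rotation": [0, 0, 0], "hand": 0.25}, {"linear": [0, 0, 1], "rotation": [0, 0, 0], "hand": 0.25}, {"linear": [0, 0, 1], "rotation": [0, 0, 0], "hand": 0.25}]'

```text
clock: 12.68
tool_pos: [459.0, 10.3, 33.4]
ee_rot: [0.0, 0.0, 1.0, -0.0]
contact_force: [0.0, -0.6, -0.2]
finger_gap: 28.0
gripper_force: 29.7
```

Emit:
apply_moves --deltas '[{"linear": [0, 0, 0.5], "rotation": [0, 0, 0], "hand": 0.25}, {"linear": [0, 0, 1], "rotation": [0, 0, 0], "hand": 0.25}, {"linear": [0, 0, 1], "rotation": [0, 0, 0], "hand": 0.25}]'

```text
clock: 12.93
tool_pos: [458.9, 10.3, 32.3]
ee_rot: [-0.0, 0.0, 1.0, -0.0]
contact_force: [-0.5, -0.6, -0.6]
finger_gap: 27.9
gripper_force: 29.7
```

Emit:
apply_moves --deltas '[{"linear": [0, 0, 0.5], "rotation": [0, 0, 0], "hand": 0.25}, {"linear": [0, 0, 1], "rotation": [0, 0, 0], "hand": 0.25}, {"linear": [0, 0, 1], "rotation": [0, 0, 0], "hand": 0.25}]'

```text
clock: 13.18
tool_pos: [459.2, 10.3, 31.7]
ee_rot: [0.0, 0.0, 1.0, -0.0]
contact_force: [-1.4, -0.0, 3.2]
finger_gap: 27.7
gripper_force: 30.0
```

Emit:
apply_moves --deltas '[{"linear": [0, 0, 0.5], "rotation": [0, 0, 0], "hand": 0.25}, {"linear": [0, 0, 0.7], "rotation": [0, 0, 0], "hand": 0.25}, {"linear": [0, 0, 0.7], "rotation": [0, 0, 0], "hand": 0.25}]'

```text
clock: 13.43
tool_pos: [459.4, 10.3, 31.6]
ee_rot: [0.0, 0.0, 1.0, -0.0]
contact_force: [-5.5, 0.3, 11.9]
finger_gap: 27.7
gripper_force: 30.5
```

Emit:
apply_moves --deltas '[{"linear": [0, 0, -0.6], "rotation": [0, 0, 0], "hand": 0.25}, {"linear": [0, 0, -0.6], "rotation": [0, 0, 0], "hand": 0.33}, {"linear": [0, 0, -0.6], "rotation": [0, 0, 0], "hand": 0.42}, {"linear": [0, 0, -0.6], "rotation": [0, 0, 0], "hand": 0.55}, {"linear": [0, 0, -0.6], "rotation": [0, 0, 0], "hand": 0.6}, {"linear": [0, 0, -5], "rotation": [0, 0, 0], "hand": 0.6}, {"linear": [0, 0, -25], "rotation": [0, 0, 0], "hand": 0.6}, {"linear": [0, 0, -60], "rotation": [0, 0, 0], "hand": 0.6}]'

```text
clock: 14.1
tool_pos: [455.4, 10.6, 87.5]
ee_rot: [-0.004, 0.0, 1.0, 0.0]
contact_force: [0.0, 0.6, 1.0]
finger_gap: 51.3
gripper_force: 0.0
```

Emit:
apply_moves --deltas '[{"linear": [15, 0, -40], "rotation": [0, 0, 0], "hand": 0.6}, {"linear": [20, 0, -80], "rotation": [0, 0, 0], "hand": 0.6}, {"linear": [20, 0, -95], "rotation": [0, 0, 0], "hand": 0.6}, {"linear": [20, 0, -95], "rotation": [0, 0, 0], "hand": 0.6}]'

```text
clock: 14.43
tool_pos: [441.8, 10.1, 191.5]
ee_rot: [0.005, 0.0, 1.0, -0.0]
contact_force: [1.3, 0.1, -0.2]
finger_gap: 51.1
gripper_force: 0.0
```

```bash
cat >> h.py <<'E'
def slices(c,xy,rad,lo,hi,st=4):
    P=standing(c,xy,rad,lo,hi)
    for a in np.arange(lo,hi,st):
        q=P[(P[:,2]>=a)&(P[:,2]<a+st)]
        if len(q)>4: print(a,len(q),"x",q[:,0].min().round(1),q[:,0].max().round(1),"y",q[:,1].min().round(1),q[:,1].max().round(1),"mid",((q.max(0)+q.min(0))/2)[:2].round(1))
E
python3 - <<'E'
from h import *
c,s=settle(); pickle.dump(c,open("w7.pkl","wb"))
slices(c,(458,10),28,26,56); print("seat",seat(c,cream(c,proj(c,[458.1,10.2,6.5])[0],44,90)))
E
```

```text
tcp [438.5  10.4 184.8] q [-4.e-04  2.e-04  1.e+00  0.e+00] gap 51.3 t 14.58 F [-0.1  0.1 -1.2] gf 0.0
26 78 x 444.0 459.7 y -5.1 25.1 mid [451.8  10. ]
30 61 x 445.0 456.9 y -4.0 24.2 mid [451.   10.1]
34 333 x 444.8 474.1 y -4.7 23.9 mid [459.4   9.6]
38 235 x 446.4 471.5 y -3.8 23.1 mid [458.9   9.6]
42 259 x 449.2 468.6 y 0.4 19.6 mid [458.9  10. ]
46 136 x 453.2 464.5 y 3.7 15.6 mid [458.9   9.6]
50 9 x 457.8 459.7 y 6.1 12.4 mid [458.7   9.2]
seat (array([458.16026192,  10.09782528,  29.63144357]), np.float64(0.19921874931269368), 162)
```

Emit:
apply_moves --deltas '[{"linear": [-14, -28, -14], "rotation": [0, 0, 0], "hand": 0.6}, {"linear": [-30, -58, -24], "rotation": [0, 0, 0], "hand": 0.6}, {"linear": [-48, -92, -24], "rotation": [0, 0, 0], "hand": 0.6}, {"linear": [-66, -127, -24], "rotation": [0, 0, 0], "hand": 0.6}, {"linear": [-82, -160, -24], "rotation": [0, 0, 0], "hand": 0.6}, {"linear": [-95, -184, -24], "rotation": [0, 0, 0], "hand": 0.6}, {"linear": [-101, -195, -24], "rotation": [0, 0, 0], "hand": 0.6}, {"linear": [-101, -195, -24], "rotation": [0, 0, 0], "hand": 0.6}]'

```text
clock: 15.25
tool_pos: [539.3, -186.9, 206.5]
ee_rot: [-0.002, 0.002, 1.0, 0.001]
contact_force: [0.3, -0.1, -1.2]
finger_gap: 51.5
gripper_force: 0.0
```

Run:
```python
from h import *
c,s=settle(); pickle.dump(c,open("w8.pkl","wb"));cv2.imwrite("pics/w8.png",c["img"])
slices(c,(572,-187),26,10,66)
x,e,k=seat(c,cream(c,proj(c,[568,-184,6.5])[0],44,90)); print("seat",x,e,k)
```

```text
tcp [ 538.8 -183.8  207.6] q [-1.6e-03  2.0e-04  1.0e+00  9.0e-04] gap 51.1 t 15.4 F [-0.1  1.2  0.8] gf 0.0
10 95 x 559.3 584.7 y -208.8 -176.4 mid [ 572.  -192.6]
14 128 x 559.6 586.2 y -208.7 -177.5 mid [ 572.9 -193.1]
18 110 x 560.7 580.9 y -207.5 -178.5 mid [ 570.8 -193. ]
22 98 x 562.2 580.4 y -206.3 -179.5 mid [ 571.3 -192.9]
26 50 x 563.8 577.3 y -205.2 -181.4 mid [ 570.5 -193.3]
30 36 x 564.1 573.8 y -203.8 -181.5 mid [ 568.9 -192.6]
34 41 x 564.2 573.6 y -203.6 -181.5 mid [ 568.9 -192.6]
38 51 x 564.2 587.4 y -204.2 -181.5 mid [ 575.8 -192.9]
42 159 x 563.7 585.5 y -204.2 -181.6 mid [ 574.6 -192.9]
46 148 x 566.7 585.0 y -202.3 -183.4 mid [ 575.8 -192.8]
50 100 x 568.7 581.3 y -200.3 -185.1 mid [ 575.  -192.7]
54 17 x 571.5 575.6 y -197.6 -188.4 mid [ 573.5 -193. ]
58 98 x 571.5 580.5 y -197.5 -188.4 mid [ 576. -193.]
seat [ 572.50568651 -184.39800598   33.79813093] 3.12848988766593 157
```

View pics/w8.png

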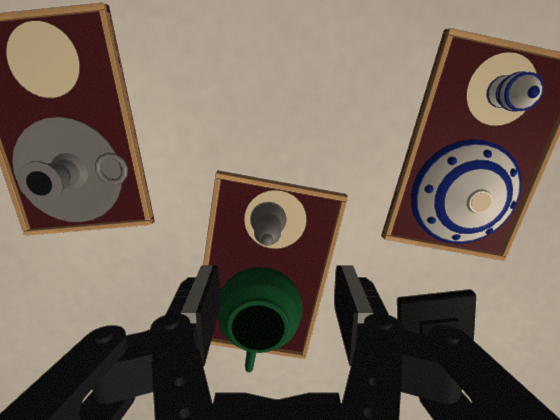

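The snuffer stands at (268,222) on the teapot seat, and the finial is upright on its own seat at (517,92). The snuffer axis is at (576.0,-192.9), so I'm grasping the neck.

Emit:
apply_moves --deltas '[{"linear": [-24, -8.3, 15], "rotation": [0, 0, 0], "hand": 0.6}, {"linear": [-36, -8.3, 45], "rotation": [0, 0, 0], "hand": 0.6}, {"linear": [-36, -8.3, 80], "rotation": [0, 0, 0], "hand": 0.6}, {"linear": [-36, -8.3, 115], "rotation": [0, 0, 0], "hand": 0.6}, {"linear": [-36, -8.3, 140], "rotation": [0, 0, 0], "hand": 0.6}, {"linear": [-36, -8.3, 155], "rotation": [0, 0, 0], "hand": 0.6}, {"linear": [-36, -8.3, 161], "rotation": [0, 0, 0], "hand": 0.6}, {"linear": [-36, -8.3, 161], "rotation": [0, 0, 0], "hand": 0.6}]'

```text
clock: 16.07
tool_pos: [574.1, -191.2, 46.5]
ee_rot: [-0.002, -0.0, 1.0, 0.001]
contact_force: [-0.5, -0.8, 0.1]
finger_gap: 51.4
gripper_force: 0.0
```

Emit:
apply_moves --deltas '[{"linear": [0, 0, 0], "rotation": [0, 0, 0], "hand": 0.5}, {"linear": [0, 0, 0], "rotation": [0, 0, 0], "hand": 0.4}, {"linear": [0, 0, 0], "rotation": [0, 0, 0], "hand": 0.34}, {"linear": [0, 0, 0], "rotation": [0, 0, 0], "hand": 0.3}, {"linear": [0, 0, 0], "rotation": [0, 0, 0], "hand": 0.26}, {"linear": [0, 0, 0], "rotation": [0, 0, 0], "hand": 0.2}, {"linear": [0, 0, 0], "rotation": [0, 0, 0], "hand": 0.2}, {"linear": [0, 0, 0], "rotation": [0, 0, 0], "hand": 0.2}]' --force 35

```text
clock: 16.73
tool_pos: [576.8, -193.4, 50.3]
ee_rot: [0.001, 0.0, 1.0, -0.0]
contact_force: [-1.8, 1.5, 5.8]
finger_gap: 22.2
gripper_force: 34.0
```

Emit:
apply_moves --deltas '[{"linear": [0, 0, -1], "rotation": [0, 0, 0], "hand": 0.2}, {"linear": [0, 0, -3], "rotation": [0, 0, 0], "hand": 0.2}, {"linear": [0, 0, -7], "rotation": [0, 0, 0], "hand": 0.2}, {"linear": [0, 0, -15], "rotation": [0, 0, 0], "hand": 0.2}, {"linear": [0, 0, -30], "rotation": [0, 0, 0], "hand": 0.2}, {"linear": [0, 0, -55], "rotation": [0, 0, 0], "hand": 0.2}, {"linear": [0, 0, -65], "rotation": [0, 0, 0], "hand": 0.2}, {"linear": [0, 0, -65], "rotation": [0, 0, 0], "hand": 0.2}]'

```text
clock: 17.4
tool_pos: [578.3, -194.1, 117.9]
ee_rot: [0.003, 0.0, 1.0, -0.001]
contact_force: [0.6, -0.4, -0.9]
finger_gap: 22.0
gripper_force: 34.3
```

Run:
```python
from h import *
c,s=settle(); pickle.dump(c,open("w9.pkl","wb"));cv2.imwrite("pics/w9.png",c["img"][120:,100:450])
x,e,k=seat(c,cream(c,proj(c,[570,-189,6.5])[0],70,90)); print("seat",x,e,k)
slices(c,(576,-193),25,74,134)
```

```text
tcp [ 575.4 -192.9  112.8] q [-4.e-04  2.e-04  1.e+00  1.e-04] gap 22.2 t 17.55 F [-0.  -0.3 -1.5] gf 34.3
seat [ 577.68327833 -186.00702621   29.6555213 ] 0.17774014615941994 179
74 361 x 558.5 577.5 y -210.0 -177.0 mid [ 568.  -193.5]
78 418 x 559.3 575.4 y -209.4 -178.3 mid [ 567.3 -193.8]
82 395 x 560.4 573.8 y -208.0 -179.1 mid [ 567.1 -193.5]
86 328 x 561.9 571.8 y -206.2 -181.3 mid [ 566.9 -193.8]
90 215 x 563.3 572.1 y -205.0 -182.5 mid [ 567.7 -193.8]
94 203 x 563.4 588.0 y -205.0 -182.2 mid [ 575.7 -193.6]
98 362 x 563.2 586.5 y -216.3 -170.9 mid [ 574.9 -193.6]
102 614 x 563.3 588.1 y -217.1 -169.3 mid [ 575.7 -193.2]
106 970 x 563.5 585.5 y -217.2 -169.1 mid [ 574.5 -193.2]
110 1007 x 564.7 587.4 y -217.0 -169.2 mid [ 576.  -193.1]
114 879 x 564.9 587.5 y -217.1 -169.2 mid [ 576.2 -193.2]
118 613 x 564.8 587.6 y -217.2 -169.1 mid [ 576.2 -193.1]
122 890 x 564.8 587.0 y -217.0 -169.1 mid [ 575.9 -193. ]
126 376 x 564.6 588.0 y -216.8 -169.1 mid [ 576.3 -192.9]
130 895 x 564.4 588.3 y -215.2 -171.5 mid [ 576.4 -193.4]
```

View pics/w9.png

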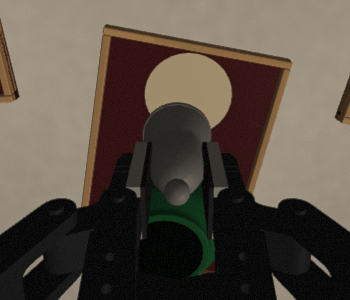

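The snuffer hangs upright in the jaws at (178,140) of the crop, and the teapot seat now measures (577.7,-186.0). Moving the snuffer to the chamberstick.

Emit:
apply_moves --deltas '[{"linear": [10, -13, 0], "rotation": [0, 0, 0], "hand": 0.2}, {"linear": [28, -37, 0], "rotation": [0, 0, 0], "hand": 0.2}, {"linear": [50, -66, 0], "rotation": [0, 0, 0], "hand": 0.2}, {"linear": [73, -97, 0], "rotation": [0, 0, 0], "hand": 0.2}, {"linear": [96, -127, 0], "rotation": [0, 0, 0], "hand": 0.2}, {"linear": [117, -155, 0], "rotation": [0, 0, 0], "hand": 0.2}, {"linear": [134, -177, 0], "rotation": [0, 0, 0], "hand": 0.2}, {"linear": [142, -187.8, 0], "rotation": [0, 0, 0], "hand": 0.2}]'

```text
clock: 18.22
tool_pos: [430.6, -382.6, 111.8]
ee_rot: [-0.001, 0.002, 1.0, 0.001]
contact_force: [-0.1, 0.1, -0.8]
finger_gap: 22.6
gripper_force: 34.4
```

Emit:
apply_moves --deltas '[{"linear": [0, 0, 0], "rotation": [0, 0, 0], "hand": 0.2}, {"linear": [0, 0, 20], "rotation": [0, 0, 0], "hand": 0.2}, {"linear": [0, 0, 40], "rotation": [0, 0, 0], "hand": 0.2}, {"linear": [0, 0, 52], "rotation": [0, 0, 0], "hand": 0.2}, {"linear": [0, 0, 58], "rotation": [0, 0, 0], "hand": 0.2}, {"linear": [0, 0, 60], "rotation": [0, 0, 0], "hand": 0.2}]'

```text
clock: 18.72
tool_pos: [433.3, -379.0, 51.5]
ee_rot: [-0.001, -0.0, 1.0, 0.001]
contact_force: [0.0, 0.0, -0.3]
finger_gap: 21.9
gripper_force: 34.4
```

Run:
```python
from h import *
c,s=settle()
x,e,k=seat(c,cream(c,proj(c,[433.9,-381.1,6.5])[0],80,90)); print("seat",x,e,k)
slices(c,(434,-381),25,14,40)
```

```text
tcp [ 434.4 -380.8   54.2] q [ 3.e-04 -0.e+00  1.e+00 -2.e-04] gap 22.1 t 18.87 F [ 0.6 -0.2 -0.2] gf 34.4
seat [ 433.76562985 -381.03678441   29.54955799] 0.2613513919624115 216
14 385 x 416.1 434.8 y -397.1 -363.9 mid [ 425.4 -380.5]
18 429 x 417.5 432.6 y -396.3 -365.3 mid [ 425.1 -380.8]
22 388 x 418.8 431.2 y -394.9 -366.6 mid [ 425.  -380.7]
26 310 x 420.1 430.5 y -393.6 -368.8 mid [ 425.3 -381.2]
30 215 x 421.0 429.5 y -392.0 -369.6 mid [ 425.3 -380.8]
34 210 x 421.3 445.2 y -398.3 -364.5 mid [ 433.2 -381.4]
38 196 x 421.4 444.4 y -403.4 -360.3 mid [ 432.9 -381.9]
```

Emit:
apply_moves --deltas '[{"linear": [-0.5, -0.2, 2], "rotation": [0, 0, 0], "hand": 0.2}, {"linear": [-0.5, -0.2, 3.5], "rotation": [0, 0, 0], "hand": 0.2}, {"linear": [-0.5, -0.2, 4.3], "rotation": [0, 0, 0], "hand": 0.2}, {"linear": [-0.5, -0.2, 4.3], "rotation": [0, 0, 0], "hand": 0.2}]'

```text
clock: 19.2
tool_pos: [434.8, -381.4, 50.4]
ee_rot: [0.001, 0.0, 1.0, -0.001]
contact_force: [-1.7, 0.3, 3.9]
finger_gap: 22.4
gripper_force: 34.8
```

Emit:
apply_moves --deltas '[{"linear": [0, 0, 0.4], "rotation": [0, 0, 0], "hand": 0.2}, {"linear": [0, 0, 0.7], "rotation": [0, 0, 0], "hand": 0.2}, {"linear": [0, 0, 0.7], "rotation": [0, 0, 0], "hand": 0.2}]'

```text
clock: 19.45
tool_pos: [434.9, -381.5, 50.3]
ee_rot: [0.001, 0.0, 1.0, -0.001]
contact_force: [-3.1, 2.8, 10.7]
finger_gap: 22.3
gripper_force: 35.4
```

Emit:
apply_moves --deltas '[{"linear": [0, 0, -0.5], "rotation": [0, 0, 0], "hand": 0.22}, {"linear": [0, 0, -0.5], "rotation": [0, 0, 0], "hand": 0.3}, {"linear": [0, 0, -0.5], "rotation": [0, 0, 0], "hand": 0.4}, {"linear": [0, 0, -0.5], "rotation": [0, 0, 0], "hand": 0.5}, {"linear": [0, 0, -0.5], "rotation": [0, 0, 0], "hand": 0.6}, {"linear": [0, 0, -5], "rotation": [0, 0, 0], "hand": 0.6}, {"linear": [0, 0, -25], "rotation": [0, 0, 0], "hand": 0.6}, {"linear": [0, 0, -60], "rotation": [0, 0, 0], "hand": 0.6}]'

```text
clock: 20.12
tool_pos: [431.8, -378.4, 104.7]
ee_rot: [-0.003, 0.0, 1.0, 0.003]
contact_force: [0.7, -0.7, -0.1]
finger_gap: 51.2
gripper_force: 0.0
```

Emit:
apply_moves --deltas '[{"linear": [5, 0, -35], "rotation": [0, 0, 0], "hand": 0.6}, {"linear": [15, 0, -70], "rotation": [0, 0, 0], "hand": 0.6}, {"linear": [20, 0, -90], "rotation": [0, 0, 0], "hand": 0.6}, {"linear": [20, 0, -90], "rotation": [0, 0, 0], "hand": 0.6}]'

```text
clock: 20.45
tool_pos: [415.7, -383.5, 205.7]
ee_rot: [0.003, 0.0, 1.0, -0.004]
contact_force: [-0.0, -0.9, 0.0]
finger_gap: 50.9
gripper_force: 0.0
```

Run:
```python
from h import *
c,s=settle(); pickle.dump(c,open("w10.pkl","wb"))
slices(c,(434,-381),26,10,66); print("seat",seat(c,cream(c,proj(c,[433.9,-381.1,6.5])[0],44,90)))
```

```text
tcp [ 414.2 -380.9  198.4] q [0.e+00 4.e-04 1.e+00 0.e+00] gap 51.4 t 20.6 F [ 0.   0.6 -0.8] gf 0.0
10 95 x 417.2 443.4 y -398.8 -365.7 mid [ 430.3 -382.2]
14 124 x 417.8 441.6 y -397.6 -365.8 mid [ 429.7 -381.7]
18 118 x 419.4 441.2 y -396.6 -367.8 mid [ 430.3 -382.2]
22 93 x 420.4 437.9 y -394.7 -368.8 mid [ 429.1 -381.8]
26 59 x 421.7 432.8 y -393.5 -369.9 mid [ 427.3 -381.7]
30 31 x 422.1 430.6 y -393.3 -370.9 mid [ 426.3 -382.1]
34 38 x 422.1 432.1 y -393.2 -370.2 mid [ 427.1 -381.7]
38 56 x 421.8 445.6 y -393.0 -370.4 mid [ 433.7 -381.7]
42 167 x 422.2 445.1 y -393.9 -370.5 mid [ 433.6 -382.2]
46 155 x 424.3 443.5 y -391.2 -372.3 mid [ 433.9 -381.7]
50 122 x 426.3 441.1 y -389.4 -374.8 mid [ 433.7 -382.1]
54 21 x 428.8 435.2 y -386.9 -377.3 mid [ 432.  -382.1]
58 94 x 429.5 437.8 y -386.9 -378.2 mid [ 433.7 -382.5]
62 7 x 431.4 435.6 y -383.7 -379.8 mid [ 433.5 -381.7]
seat (array([ 433.94073475, -381.10513033,   29.64762185]), np.float64(0.23948829036828712), 177)
```

The snuffer is upright and centred to within 1 mm. Next the lid.

Emit:
apply_moves --deltas '[{"linear": [0, 25, 0], "rotation": [0, 0, 0], "hand": 0.6}, {"linear": [0, 62, 0], "rotation": [0, 0, 0], "hand": 0.6}, {"linear": [0, 101, 0], "rotation": [0, 0, 0], "hand": 0.6}, {"linear": [0, 141, 0], "rotation": [0, 0, 0], "hand": 0.6}, {"linear": [0, 181, 0], "rotation": [0, 0, 0], "hand": 0.6}, {"linear": [0, 221, 0], "rotation": [0, 0, 0], "hand": 0.6}, {"linear": [0, 261, 0], "rotation": [0, 0, 0], "hand": 0.6}, {"linear": [0, 300, 0], "rotation": [0, 0, 0], "hand": 0.6}]'

```text
clock: 21.27
tool_pos: [413.0, -78.7, 196.6]
ee_rot: [-0.002, 0.0, 1.0, 0.001]
contact_force: [1.5, -0.0, -0.3]
finger_gap: 51.3
gripper_force: 0.0
```

Emit:
apply_moves --deltas '[{"linear": [0, 40, 0], "rotation": [0, 0, 0], "hand": 0.6}, {"linear": [0, 80, 0], "rotation": [0, 0, 0], "hand": 0.6}, {"linear": [0, 120, 0], "rotation": [0, 0, 0], "hand": 0.6}, {"linear": [0, 160, 0], "rotation": [0, 0, 0], "hand": 0.6}, {"linear": [0, 200, 0], "rotation": [0, 0, 0], "hand": 0.6}, {"linear": [0, 240, 0], "rotation": [0, 0, 0], "hand": 0.6}, {"linear": [0, 280, 0], "rotation": [0, 0, 0], "hand": 0.6}, {"linear": [0, 320, 0], "rotation": [0, 0, 0], "hand": 0.6}]'

```text
clock: 21.93
tool_pos: [413.0, 240.9, 196.6]
ee_rot: [-0.001, -0.0, 1.0, -0.001]
contact_force: [0.9, -0.7, 0.8]
finger_gap: 51.5
gripper_force: 0.0
```

Emit:
apply_moves --deltas '[{"linear": [1, 38, 0], "rotation": [0, 0, 0], "hand": 0.6}, {"linear": [2, 74, 0], "rotation": [0, 0, 0], "hand": 0.6}, {"linear": [4, 103, 0], "rotation": [0, 0, 0], "hand": 0.6}, {"linear": [4.5, 123, 0], "rotation": [0, 0, 0], "hand": 0.6}, {"linear": [4.5, 123, 0], "rotation": [0, 0, 0], "hand": 0.6}]'

```text
clock: 22.35
tool_pos: [408.2, 365.0, 196.1]
ee_rot: [-0.002, -0.002, 1.0, -0.0]
contact_force: [-0.4, -0.2, 0.2]
finger_gap: 51.3
gripper_force: 0.0
```

Run:
```python
from h import *
c,s=settle(); pickle.dump(c,open("w11.pkl","wb"));cv2.imwrite("pics/w11.png",c["img"])
slices(c,(430,362),32,8,44,3)
x,e,k=seat(c,cream(c,proj(c,[424,366,6.5])[0],44,90)); print("seat",x,e,k)
```

```text
tcp [409.3 361.3 196.7] q [-1.3e-03 -1.0e-04  1.0e+00 -1.2e-03] gap 51.3 t 22.5 F [0.  0.1 0.9] gf 0.0
8 20 x 399.9 422.0 y 342.2 391.3 mid [411.  366.8]
11 298 x 407.0 460.1 y 341.2 393.2 mid [433.5 367.2]
14 710 x 407.6 458.3 y 342.3 393.1 mid [432.9 367.7]
17 1128 x 412.0 454.9 y 346.0 389.3 mid [433.5 367.7]
20 42 x 419.6 444.8 y 356.0 382.6 mid [432.2 369.3]
26 19 x 425.1 435.0 y 358.7 376.1 mid [430.  367.4]
29 23 x 424.9 436.9 y 359.6 376.0 mid [430.9 367.8]
32 158 x 424.7 442.2 y 358.8 376.0 mid [433.4 367.4]
35 155 x 425.5 440.1 y 359.7 374.1 mid [432.8 366.9]
seat [430.48954086 373.15458004  29.59063446] 0.24754489463115503 100
```

View pics/w11.png

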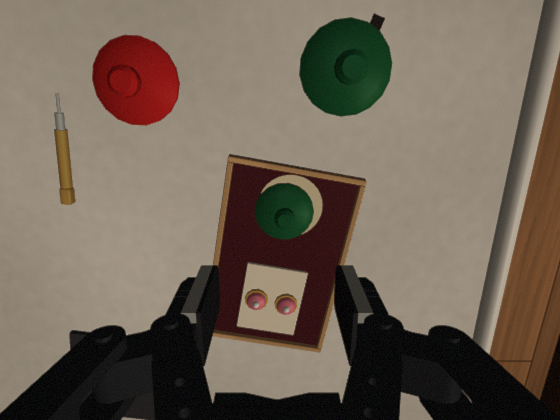

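The small green lid is at (284,212) on the ear-clips seat, with rim 53 mm and knob centre (433.5,367.5). The larger green lid at (345,66) and the red one at (136,80) stay where they are.

Emit:
apply_moves --deltas '[{"linear": [-16, 5.4, 20], "rotation": [0, 0, 0], "hand": 0.5}, {"linear": [-23.5, 5.4, 50], "rotation": [0, 0, 0], "hand": 0.48}, {"linear": [-23.5, 5.4, 85], "rotation": [0, 0, 0], "hand": 0.48}, {"linear": [-23.5, 5.4, 115], "rotation": [0, 0, 0], "hand": 0.48}, {"linear": [-23.5, 5.4, 138], "rotation": [0, 0, 0], "hand": 0.48}, {"linear": [-23.5, 5.4, 150], "rotation": [0, 0, 0], "hand": 0.48}, {"linear": [-23.5, 5.4, 154], "rotation": [0, 0, 0], "hand": 0.48}, {"linear": [-23.5, 5.4, 154], "rotation": [0, 0, 0], "hand": 0.48}]'

```text
clock: 23.17
tool_pos: [433.3, 366.3, 43.9]
ee_rot: [-0.001, 0.001, 1.0, -0.001]
contact_force: [-0.1, -0.5, -0.2]
finger_gap: 40.8
gripper_force: 0.0
```

Emit:
apply_moves --deltas '[{"linear": [0, 0, 0], "rotation": [0, 0, 0], "hand": 0.4}, {"linear": [0, 0, 0], "rotation": [0, 0, 0], "hand": 0.33}, {"linear": [0, 0, 0], "rotation": [0, 0, 0], "hand": 0.27}, {"linear": [0, 0, 0], "rotation": [0, 0, 0], "hand": 0.22}, {"linear": [0, 0, 0], "rotation": [0, 0, 0], "hand": 0.15}, {"linear": [0, 0, 0], "rotation": [0, 0, 0], "hand": 0.12}, {"linear": [0, 0, 0], "rotation": [0, 0, 0], "hand": 0.12}, {"linear": [0, 0, 0], "rotation": [0, 0, 0], "hand": 0.12}]' --force 35

```text
clock: 23.83
tool_pos: [434.4, 368.1, 46.1]
ee_rot: [0.001, 0.0, 1.0, 0.001]
contact_force: [-1.2, -0.3, 5.4]
finger_gap: 15.6
gripper_force: 34.1
```

Emit:
apply_moves --deltas '[{"linear": [0, 0, -1], "rotation": [0, 0, 0], "hand": 0.12}, {"linear": [0, 0, -3], "rotation": [0, 0, 0], "hand": 0.12}, {"linear": [0, 0, -7], "rotation": [0, 0, 0], "hand": 0.12}, {"linear": [0, 0, -15], "rotation": [0, 0, 0], "hand": 0.12}, {"linear": [0, 0, -30], "rotation": [0, 0, 0], "hand": 0.12}, {"linear": [0, 0, -55], "rotation": [0, 0, 0], "hand": 0.12}, {"linear": [0, 0, -70], "rotation": [0, 0, 0], "hand": 0.12}, {"linear": [0, 0, -70], "rotation": [0, 0, 0], "hand": 0.12}]'

```text
clock: 24.5
tool_pos: [435.9, 369.1, 119.7]
ee_rot: [0.003, 0.0, 1.0, 0.002]
contact_force: [0.7, 0.6, -0.0]
finger_gap: 15.5
gripper_force: 34.2
```

Run:
```python
from h import *
c,s=settle(); pickle.dump(c,open("w12.pkl","wb"));cv2.imwrite("pics/w12.png",c["img"][120:,100:450])
x,e,k=seat(c,cream(c,proj(c,[430.5,373.2,6.5])[0],70,90)); print("seat",x,e,k)
H=hsv(c); P=cloud(c); m=(abs(H[...,0]-75)<22)&(H[...,1]>90)&(P[...,2]>60); q=P[m]; print(np.percentile(q,[0.3,99.7],axis=0).round(1))
for a in range(68,104,4):
    w=q[(q[:,2]>=a)&(q[:,2]<a+4)]
    if len(w)>9: print(a,len(w),w.min(0).round(1),w.max(0).round(1))
```

```text
tcp [433.4 367.3 114.3] q [-1.e-04  2.e-04  1.e+00 -1.e-04] gap 15.6 t 24.65 F [ 1.  -0.  -0.5] gf 34.2
seat [430.48394134 373.16425687  29.61247423] 0.17502337348964664 160
[[351.9 312.3  81.4]
 [458.1 421.6 238.9]]
80 1187 [406.7 340.5  80. ] [459.7 394.   84. ]
84 2928 [408.1 342.5  84. ] [458.2 392.1  88. ]
88 1038 [413.8 347.2  88. ] [452.5 386.3  90.8]
96 145 [424.4 359.6  96. ] [430.  375.1 100. ]
100 491 [423.5 347.5 100. ] [444.  387.2 104. ]
```

View pics/w12.png

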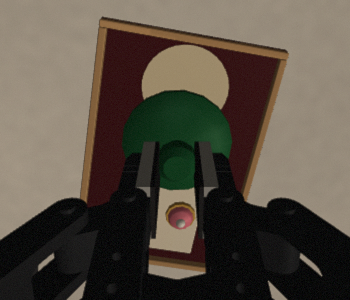

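The lid is held level at (178,160) of the crop. The ear-clips seat measures (430.5,373.2). Moving to the teapot seat, keeping clear of the stand.

Emit:
apply_moves --deltas '[{"linear": [0, -15, -8], "rotation": [0, 0, 0], "hand": 0.12}, {"linear": [-3, -48, -10], "rotation": [0, 0, 0], "hand": 0.12}, {"linear": [-6, -87, -10], "rotation": [0, 0, 0], "hand": 0.12}, {"linear": [-9, -127, -10], "rotation": [0, 0, 0], "hand": 0.12}, {"linear": [-12, -167, -10], "rotation": [0, 0, 0], "hand": 0.12}, {"linear": [-15, -207, -10], "rotation": [0, 0, 0], "hand": 0.12}, {"linear": [-18, -247, -10], "rotation": [0, 0, 0], "hand": 0.12}, {"linear": [-20, -285, -10], "rotation": [0, 0, 0], "hand": 0.12}]'

```text
clock: 25.32
tool_pos: [452.2, 80.4, 123.1]
ee_rot: [-0.001, 0.0, 1.0, -0.0]
contact_force: [1.3, -0.3, -0.9]
finger_gap: 15.3
gripper_force: 34.3
```

Emit:
apply_moves --deltas '[{"linear": [-5, -39, 0], "rotation": [0, 0, 0], "hand": 0.12}, {"linear": [-12, -77, 0], "rotation": [0, 0, 0], "hand": 0.12}, {"linear": [-26, -114, 0], "rotation": [0, 0, 0], "hand": 0.12}, {"linear": [-46, -149, 0], "rotation": [0, 0, 0], "hand": 0.12}, {"linear": [-67, -183, 0], "rotation": [0, 0, 0], "hand": 0.12}, {"linear": [-88, -215, 0], "rotation": [0, 0, 0], "hand": 0.12}, {"linear": [-107, -242, 0], "rotation": [0, 0, 0], "hand": 0.12}, {"linear": [-120, -260, 0], "rotation": [0, 0, 0], "hand": 0.12}]'

```text
clock: 25.98
tool_pos: [573.5, -180.3, 122.7]
ee_rot: [-0.001, 0.001, 1.0, 0.0]
contact_force: [-0.0, -0.2, -0.7]
finger_gap: 15.8
gripper_force: 34.3
```

Emit:
apply_moves --deltas '[{"linear": [-4.5, -8.2, 0], "rotation": [0, 0, 0], "hand": 0.12}, {"linear": [-4.5, -8.2, 0], "rotation": [0, 0, 0], "hand": 0.12}, {"linear": [-4.5, -8.2, 20], "rotation": [0, 0, 0], "hand": 0.12}, {"linear": [-4.5, -8.2, 40], "rotation": [0, 0, 0], "hand": 0.12}, {"linear": [-4.5, -8.2, 55], "rotation": [0, 0, 0], "hand": 0.12}, {"linear": [-4.5, -8.2, 64], "rotation": [0, 0, 0], "hand": 0.12}, {"linear": [-4.5, -8.2, 68], "rotation": [0, 0, 0], "hand": 0.12}]'

```text
clock: 26.57
tool_pos: [575.8, -183.8, 54.1]
ee_rot: [-0.002, -0.0, 1.0, 0.001]
contact_force: [-0.3, 0.0, -1.4]
finger_gap: 15.6
gripper_force: 34.3
```

Run:
```python
from h import *
c,s=settle()
x,e,k=seat(c,cream(c,proj(c,[577.7,-186,6.5])[0],80,90)); print("seat",x,e,k)
H=hsv(c); P=cloud(c); m=(abs(H[...,0]-75)<22)&(H[...,1]>90)&(np.hypot(P[...,0]-577.7,P[...,1]+186)<33)&(P[...,2]>8); q=P[m]
for a in range(10,56,4):
    w=q[(q[:,2]>=a)&(q[:,2]<a+4)]
    if len(w)>9: print(a,len(w),w.min(0).round(1),w.max(0).round(1),((w.min(0)+w.max(0))/2).round(1))
```

```text
tcp [ 577.8 -185.2   56.9] q [-1.e-04 -1.e-04  1.e+00  1.e-04] gap 15.5 t 26.72 F [-0.2 -1.  -0.5] gf 34.3
seat [ 577.6029496  -186.03825469   29.67022742] 0.13966409076656386 164
18 102 [ 549.6 -211.3   20.1] [ 603.5 -158.5   22. ] [ 576.6 -184.9   21.1]
22 2086 [ 549.4 -211.8   22. ] [ 602.8 -158.6   26. ] [ 576.1 -185.2   24. ]
26 2914 [ 553.5 -207.8   26. ] [ 597.8 -162.5   30. ] [ 575.7 -185.2   28. ]
30 41 [ 563.7 -192.9   30. ] [ 573.8 -177.6   31.2] [ 568.8 -185.2   30.6]
34 65 [ 567.5 -193.    35.7] [ 572.2 -177.5   38. ] [ 569.8 -185.2   36.8]
38 175 [ 566.2 -194.    38. ] [ 583.5 -176.9   42. ] [ 574.9 -185.4   40. ]
42 1054 [ 566.4 -205.3   42. ] [ 587.5 -165.1   46. ] [ 577.  -185.2   44. ]
46 78 [ 565.9 -206.    46. ] [ 580.9 -164.2   50. ] [ 573.4 -185.1   48. ]
50 13 [ 566.2 -205.4   50. ] [ 582.1 -168.7   53. ] [ 574.1 -187.    51.5]
54 13 [ 566.3 -204.4   55.2] [ 571.  -164.9   57.4] [ 568.7 -184.7   56.3]
```

Emit:
apply_moves --deltas '[{"linear": [-0.8, -0.6, 4], "rotation": [0, 0, 0], "hand": 0.12}, {"linear": [-0.8, -0.6, 7], "rotation": [0, 0, 0], "hand": 0.12}, {"linear": [-0.8, -0.6, 9], "rotation": [0, 0, 0], "hand": 0.12}, {"linear": [-0.8, -0.6, 10], "rotation": [0, 0, 0], "hand": 0.12}, {"linear": [-0.8, -0.6, 10], "rotation": [0, 0, 0], "hand": 0.12}]'

```text
clock: 27.13
tool_pos: [578.5, -186.5, 46.4]
ee_rot: [-0.0, 0.0, 1.0, 0.0]
contact_force: [-0.4, 0.1, -0.6]
finger_gap: 15.7
gripper_force: 34.3
```

Run:
```python
from h import *
c,s=settle()
H=hsv(c); P=cloud(c); m=(abs(H[...,0]-75)<22)&(H[...,1]>90)&(np.hypot(P[...,0]-577.7,P[...,1]+186)<33)&(P[...,2]>8); q=P[m]
for a in range(8,24,4):
    w=q[(q[:,2]>=a)&(q[:,2]<a+4)]
    if len(w)>9: print(a,len(w),w.min(0).round(1),w.max(0).round(1),((w.min(0)+w.max(0))/2).round(1))
```

```text
tcp [ 578.7 -186.5   46.7] q [ 1.e-04  3.e-04  1.e+00 -0.e+00] gap 15.5 t 27.28 F [-0.5 -0.1 -1. ] gf 34.3
8 12 [ 551.7 -200.5   11.1] [ 605.3 -175.    12. ] [ 578.5 -187.8   11.5]
12 1717 [ 551.2 -213.4   12. ] [ 605.  -160.6   16. ] [ 578.1 -187.    14. ]
16 3131 [ 554.  -210.7   16. ] [ 600.7 -162.4   20. ] [ 577.4 -186.6   18. ]
20 260 [ 559.9 -203.5   20. ] [ 576.9 -173.8   21.8] [ 568.4 -188.6   20.9]
```

Emit:
apply_moves --deltas '[{"linear": [0.4, 0.7, 0.6], "rotation": [0, 0, 0], "hand": 0.12}, {"linear": [0.4, 0.7, 1.2], "rotation": [0, 0, 0], "hand": 0.12}, {"linear": [0.4, 0.7, 1.2], "rotation": [0, 0, 0], "hand": 0.12}]'

```text
clock: 27.53
tool_pos: [578.5, -185.9, 46.2]
ee_rot: [0.0, 0.0, 1.0, -0.0]
contact_force: [-2.4, 0.7, 4.8]
finger_gap: 15.6
gripper_force: 34.8
```

Emit:
apply_moves --deltas '[{"linear": [0, 0, 0.5], "rotation": [0, 0, 0], "hand": 0.12}, {"linear": [0, 0, 0.5], "rotation": [0, 0, 0], "hand": 0.12}]'

```text
clock: 27.7
tool_pos: [578.5, -185.9, 46.2]
ee_rot: [0.0, 0.0, 1.0, -0.0]
contact_force: [-4.1, 2.3, 9.2]
finger_gap: 15.6
gripper_force: 35.2
```

Emit:
apply_moves --deltas '[{"linear": [0, 0, -0.5], "rotation": [0, 0, 0], "hand": 0.16}, {"linear": [0, 0, -0.5], "rotation": [0, 0, 0], "hand": 0.25}, {"linear": [0, 0, -0.5], "rotation": [0, 0, 0], "hand": 0.35}, {"linear": [0, 0, -0.5], "rotation": [0, 0, 0], "hand": 0.45}, {"linear": [0, 0, -1], "rotation": [0, 0, 0], "hand": 0.5}, {"linear": [0, 0, -8], "rotation": [0, 0, 0], "hand": 0.5}, {"linear": [0, 0, -30], "rotation": [0, 0, 0], "hand": 0.5}, {"linear": [0, 0, -65], "rotation": [0, 0, 0], "hand": 0.5}]'

```text
clock: 28.37
tool_pos: [575.3, -184.5, 106.6]
ee_rot: [-0.004, 0.0, 1.0, 0.002]
contact_force: [-1.6, -0.2, -0.3]
finger_gap: 43.0
gripper_force: 0.0
```

Emit:
apply_moves --deltas '[{"linear": [10, 0, -38], "rotation": [0, 0, 0], "hand": 0.52}, {"linear": [30, 0, -70], "rotation": [0, 0, 0], "hand": 0.52}, {"linear": [40, 0, -85], "rotation": [0, 0, 0], "hand": 0.52}, {"linear": [40, 0, -85], "rotation": [0, 0, 0], "hand": 0.52}]'

```text
clock: 28.7
tool_pos: [539.5, -186.9, 201.2]
ee_rot: [0.004, 0.0, 1.0, -0.002]
contact_force: [0.9, 0.3, -0.5]
finger_gap: 44.3
gripper_force: 0.0
```

Run:
```python
from h import *
c,s=settle(); pickle.dump(c,open("w13.pkl","wb"))
slices(c,(578,-186),32,11,42,3)
x,e,k=seat(c,cream(c,proj(c,[577.7,-186,6.5])[0],44,90)); print("seat",x,e,k)
T=ctrl.read_camera("top"); P=cloud(T)[60:165,260:340].reshape(-1,3)
for lo,hi in((10,30),(90,200)):
    q=P[(P[:,2]>lo)&(P[:,2]<hi)]; print("stand",lo,hi,len(q),np.percentile(q,[1,99],axis=0).round(0))
```

```text
tcp [ 538.2 -185.6  194.4] q [-1.e-04  3.e-04  1.e+00  1.e-04] gap 44.7 t 28.85 F [ 0.4 -0.5  0. ] gf 0.0
11 327 x 551.0 604.4 y -213.2 -159.6 mid [ 577.7 -186.4]
14 675 x 552.0 603.4 y -211.4 -160.7 mid [ 577.7 -186. ]
17 1084 x 555.8 599.9 y -208.2 -164.5 mid [ 577.9 -186.4]
20 43 x 562.3 583.3 y -198.1 -171.1 mid [ 572.8 -184.6]
26 16 x 569.1 575.1 y -195.1 -178.4 mid [ 572.1 -186.8]
29 30 x 568.9 586.3 y -195.1 -178.5 mid [ 577.6 -186.8]
32 149 x 569.3 586.8 y -195.1 -178.5 mid [ 578.  -186.8]
35 149 x 570.3 583.7 y -193.2 -179.5 mid [ 577.  -186.3]
seat [ 570.37358497 -184.75257235   30.55028417] 1.8542779936535454 98
stand 10 30 660 [[660. -54.  10.]
 [760.  27.  20.]]
stand 90 200 422 [[679. -63.  92.]
 [745.   9. 159.]]
```

The lid is centred to about 0.3 mm. The stand spans x 660 to 760 and y -63 to 27, so I'll route around it to the brooch.

Emit:
apply_moves --deltas '[{"linear": [10, 28, 0], "rotation": [0, 0, 0], "hand": 0.52}, {"linear": [22, 66, 0], "rotation": [0, 0, 0], "hand": 0.52}, {"linear": [34, 104, 0], "rotation": [0, 0, 0], "hand": 0.52}, {"linear": [44, 143, 0], "rotation": [0, 0, 0], "hand": 0.52}, {"linear": [48, 182, 0], "rotation": [0, 0, 0], "hand": 0.52}, {"linear": [28, 215, 0], "rotation": [0, 0, 0], "hand": 0.52}, {"linear": [4, 246, 0], "rotation": [0, 0, 0], "hand": 0.52}, {"linear": [-22, 277, 0], "rotation": [0, 0, 0], "hand": 0.52}]'

```text
clock: 29.57
tool_pos: [559.9, 93.5, 192.9]
ee_rot: [-0.001, -0.0, 1.0, -0.0]
contact_force: [0.0, -1.2, 0.6]
finger_gap: 45.2
gripper_force: 0.0
```

Emit:
apply_moves --deltas '[{"linear": [-23, 31, 10], "rotation": [0, 0, 3], "hand": 0.52}, {"linear": [-44, 60, 25], "rotation": [0, 0, 6], "hand": 0.52}, {"linear": [-62, 84, 45], "rotation": [0, 0, 8.7], "hand": 0.52}, {"linear": [-72, 97.8, 70], "rotation": [0, 0, 8.7], "hand": 0.52}, {"linear": [-72, 97.8, 90], "rotation": [0, 0, 8.7], "hand": 0.52}, {"linear": [-72, 97.8, 95], "rotation": [0, 0, 8.7], "hand": 0.52}]'

```text
clock: 30.07
tool_pos: [628.8, 189.7, 92.1]
ee_rot: [-0.005, 0.075, 0.997, -0.001]
contact_force: [-1.2, -0.9, -1.3]
finger_gap: 44.7
gripper_force: 0.0
```

Run:
```python
from h import *
c,s=settle(); print("brooch",brooch(c,proj(c,[631.5,188,12])[0],70)); tips(c,s)
```

```text
tcp [631.4 188.6  98.4] q [-1.500e-03  7.620e-02  9.971e-01 -5.000e-04] gap 44.6 t 30.22 F [0.  0.8 0.1] gf 0.0
brooch ((631.5839233398438, 187.91285705566406), (31.60810089111328, 45.902198791503906), 81.17047119140625)
finger -1 n 8897 zmin [-16.4 -12.5  -7.2] inner y 20.9
finger 1 n 8988 zmin [-16.6 -12.5  -7.1] inner y 20.5
```

Emit:
apply_moves --deltas '[{"linear": [0.6, -1.3, 25], "rotation": [0, 0, 0], "hand": 0.52}, {"linear": [0.6, -1.3, 50], "rotation": [0, 0, 0], "hand": 0.52}, {"linear": [0.6, -1.3, 63], "rotation": [0, 0, 0], "hand": 0.52}, {"linear": [0.6, -1.3, 70], "rotation": [0, 0, 0], "hand": 0.52}, {"linear": [0.6, -1.3, 73], "rotation": [0, 0, 0], "hand": 0.52}, {"linear": [0.6, -1.3, 74], "rotation": [0, 0, 0], "hand": 0.52}, {"linear": [0.6, -1.3, 74], "rotation": [0, 0, 0], "hand": 0.52}]' --force 25

```text
clock: 30.8
tool_pos: [632.6, 187.9, 27.3]
ee_rot: [0.001, 0.076, 0.997, 0.0]
contact_force: [-0.4, 0.0, 0.5]
finger_gap: 44.6
gripper_force: 0.0
```

Emit:
apply_moves --deltas '[{"linear": [0, 0, 0], "rotation": [0, 0, 0], "hand": 0.45}, {"linear": [0, 0, 0], "rotation": [0, 0, 0], "hand": 0.38}, {"linear": [0, 0, 0], "rotation": [0, 0, 0], "hand": 0.34}, {"linear": [0, 0, 0], "rotation": [0, 0, 0], "hand": 0.3}, {"linear": [0, 0, 0], "rotation": [0, 0, 0], "hand": 0.25}, {"linear": [0, 0, 0], "rotation": [0, 0, 0], "hand": 0.25}, {"linear": [0, 0, 0], "rotation": [0, 0, 0], "hand": 0.25}]' --force 25

```text
clock: 31.38
tool_pos: [632.6, 188.1, 27.4]
ee_rot: [0.001, 0.076, 0.997, 0.0]
contact_force: [-1.1, 0.1, 7.3]
finger_gap: 29.2
gripper_force: 24.6
```

Emit:
apply_moves --deltas '[{"linear": [0, 0, -1], "rotation": [0, 0, 0], "hand": 0.25}, {"linear": [0, 0, -4], "rotation": [0, 0, 0], "hand": 0.25}, {"linear": [0, 0, -10], "rotation": [0, 0, 0], "hand": 0.25}, {"linear": [0, 0, -25], "rotation": [0, 0, 0], "hand": 0.25}, {"linear": [0, 0, -50], "rotation": [0, 0, 0], "hand": 0.25}, {"linear": [0, 0, -70], "rotation": [0, 0, 0], "hand": 0.25}, {"linear": [0, 0, -75], "rotation": [0, 0, 0], "hand": 0.25}]'

```text
clock: 31.97
tool_pos: [634.4, 188.5, 106.9]
ee_rot: [0.004, 0.076, 0.997, 0.001]
contact_force: [1.7, 0.4, 1.0]
finger_gap: 29.0
gripper_force: 24.8
```

```bash
cat >> h.py <<'E'
def held(c):
    H=hsv(c);P=cloud(c); s=ctrl.get_state()["tool_pos"]
    m=(H[...,1]>70)&((H[...,0]<8)|(H[...,0]>165))&(H[...,2]>85)&(np.hypot(P[...,0]-s[0],P[...,1]-s[1])<40)&(P[...,2]>s[2]-30)&(P[...,2]<s[2])
    b=cv2.morphologyEx(m.astype(np.uint8),cv2.MORPH_CLOSE,np.ones((9,9))); z=np.median(P[m][:,2]); w=ray(c,blob(b),z-1)[:,:2].astype(np.float32)
    print("held z",z.round(1),cv2.fitEllipse(w))
E
python3 - <<'E'
from h import *
c,s=settle(); held(c)
E
```

```text
tcp [632.2 188.  101.9] q [8.000e-04 7.610e-02 9.971e-01 3.000e-04] gap 29.0 t 32.12 F [-0.   0.6 -0.3] gf 24.8
held z 90.3 ((632.0726928710938, 188.01962280273438), (31.027301788330078, 46.02620315551758), 80.03488159179688)
```

Emit:
apply_moves --deltas '[{"linear": [17, 11, 0], "rotation": [0, 0, 0], "hand": 0.25}, {"linear": [48, 32, 0], "rotation": [0, 0, 0], "hand": 0.25}, {"linear": [81, 54, 0], "rotation": [0, 0, 0], "hand": 0.25}, {"linear": [114, 76, 0], "rotation": [0, 0, 0], "hand": 0.25}, {"linear": [147, 98, 0], "rotation": [0, 0, 0], "hand": 0.25}, {"linear": [180, 120, 0], "rotation": [0, 0, 0], "hand": 0.25}, {"linear": [210, 141, 0], "rotation": [0, 0, 0], "hand": 0.25}, {"linear": [227.3, 152.5, 0], "rotation": [0, 0, 0], "hand": 0.25}]'

```text
clock: 32.78
tool_pos: [426.0, 374.5, 98.9]
ee_rot: [-0.002, 0.075, 0.997, -0.001]
contact_force: [-0.0, 0.1, 0.1]
finger_gap: 29.1
gripper_force: 24.8
```

Emit:
apply_moves --deltas '[{"linear": [0, 0, 0], "rotation": [0, 0, 0], "hand": 0.25}, {"linear": [0, 0, 20], "rotation": [0, 0, 0], "hand": 0.25}, {"linear": [0, 0, 40], "rotation": [0, 0, 0], "hand": 0.25}, {"linear": [0, 0, 55], "rotation": [0, 0, 0], "hand": 0.25}, {"linear": [0, 0, 60], "rotation": [0, 0, 0], "hand": 0.25}, {"linear": [0, 0, 60], "rotation": [0, 0, 0], "hand": 0.25}]'

```text
clock: 33.28
tool_pos: [428.6, 371.2, 38.0]
ee_rot: [-0.002, 0.076, 0.997, -0.002]
contact_force: [-0.1, -0.9, -0.4]
finger_gap: 29.2
gripper_force: 24.8
```

Run:
```python
from h import *
c,s=settle(); held(c)
x,e,k=seat(c,cream(c,proj(c,[430.5,373.2,6.5])[0],80,90)); print("seat",x,e,k)
```

```text
tcp [430.8 373.1  41.6] q [3.000e-04 7.630e-02 9.971e-01 3.000e-04] gap 28.7 t 33.43 F [ 0.2 -0.5  0.2] gf 24.8
held z 27.2 ((428.533447265625, 372.5061340332031), (30.837646484375, 47.12728500366211), 79.97305297851562)
seat [430.25564124 373.1874602   29.54099036] 0.2406142937140543 202
```

Emit:
apply_moves --deltas '[{"linear": [0, 0, 6], "rotation": [0, 0, 0], "hand": 0.25}, {"linear": [0, 0, 10], "rotation": [0, 0, 0], "hand": 0.25}, {"linear": [0, 0, 12], "rotation": [0, 0, 0], "hand": 0.25}, {"linear": [0, 0, 12], "rotation": [0, 0, 0], "hand": 0.25}]'

```text
clock: 33.77
tool_pos: [429.8, 372.8, 28.3]
ee_rot: [-0.0, 0.076, 0.997, -0.0]
contact_force: [0.0, -0.1, -0.7]
finger_gap: 28.9
gripper_force: 24.8
```

Run:
```python
from h import *
c,s=settle(); held(c)
c,s=settle(); held(c)
```

```text
tcp [430.1 373.1  29. ] q [0.     0.0761 0.9971 0.    ] gap 28.9 t 33.92 F [0.3 1.5 0.2] gf 24.8
held z 15.2 ((428.0731506347656, 372.90032958984375), (30.700241088867188, 47.882301330566406), 80.3501968383789)
tcp [430.2 373.2  29.1] q [1.000e-04 7.610e-02 9.971e-01 1.000e-04] gap 29.1 t 34.07 F [ 0.6 -0.1 -0.9] gf 24.8
held z 15.4 ((428.49847412109375, 373.0613098144531), (30.776432037353516, 47.322471618652344), 79.87640380859375)
```

Emit:
apply_moves --deltas '[{"linear": [-0.8, 0.2, 1], "rotation": [0, 0, 0], "hand": 0.25}, {"linear": [-0.8, 0.2, 1.8], "rotation": [0, 0, 0], "hand": 0.25}, {"linear": [-0.8, 0.2, 2.2], "rotation": [0, 0, 0], "hand": 0.25}, {"linear": [-0.8, 0.2, 2.2], "rotation": [0, 0, 0], "hand": 0.25}]'

```text
clock: 34.4
tool_pos: [431.2, 373.3, 27.3]
ee_rot: [0.0, 0.076, 0.997, 0.0]
contact_force: [-1.7, -1.6, 5.3]
finger_gap: 28.7
gripper_force: 25.4
```

Emit:
apply_moves --deltas '[{"linear": [0, 0, 0.4], "rotation": [0, 0, 0], "hand": 0.25}, {"linear": [0, 0, 0.4], "rotation": [0, 0, 0], "hand": 0.25}]'

```text
clock: 34.57
tool_pos: [431.2, 373.3, 27.3]
ee_rot: [0.0, 0.076, 0.997, 0.0]
contact_force: [-3.3, -2.1, 9.0]
finger_gap: 28.9
gripper_force: 25.7
```

Emit:
apply_moves --deltas '[{"linear": [0, 0, -0.3], "rotation": [0, 0, 0], "hand": 0.35}, {"linear": [0, 0, -0.3], "rotation": [0, 0, 0], "hand": 0.45}, {"linear": [0, 0, -0.3], "rotation": [0, 0, 0], "hand": 0.55}, {"linear": [0, 0, -2], "rotation": [0, 0, 0], "hand": 0.6}, {"linear": [0, 0, -10], "rotation": [0, 0, 0], "hand": 0.6}, {"linear": [0, 0, -30], "rotation": [0, 0, 0], "hand": 0.6}, {"linear": [0, 0, -60], "rotation": [0, 0, 0], "hand": 0.6}, {"linear": [0, 0, -95], "rotation": [0, 0, 0], "hand": 0.6}]'

```text
clock: 35.23
tool_pos: [429.5, 372.1, 120.7]
ee_rot: [-0.002, 0.076, 0.997, -0.001]
contact_force: [0.6, -0.2, -0.3]
finger_gap: 51.2
gripper_force: 0.0
```

Emit:
apply_moves --deltas '[{"linear": [0, 0, -35], "rotation": [0, 0, 0], "hand": 0.6}, {"linear": [5, 0, -70], "rotation": [0, 0, 0], "hand": 0.6}, {"linear": [5, 0, -80], "rotation": [0, 0, 0], "hand": 0.6}, {"linear": [5, 0, -80], "rotation": [0, 0, 0], "hand": 0.6}]'

```text
clock: 35.57
tool_pos: [428.0, 375.6, 206.9]
ee_rot: [0.003, 0.076, 0.997, 0.003]
contact_force: [0.0, -0.6, -0.0]
finger_gap: 51.4
gripper_force: 0.0
```

Run:
```python
from h import *
c,s=settle(); print("brooch",brooch(c,proj(c,[430.5,373,12])[0],60)); print("seat",seat(c,cream(c,proj(c,[430.5,373.2,6.5])[0],44,90)))
T=ctrl.read_camera("top"); cv2.imwrite("pics/final.png",T["img"])
```

```text
tcp [425.5 373.5 200.1] q [-6.000e-04  7.610e-02  9.971e-01 -6.000e-04] gap 51.7 t 35.72 F [ 0.  -0.7 -1. ] gf 0.0
brooch ((429.8405456542969, 372.9587707519531), (30.722238540649414, 45.0189094543457), 81.42129516601562)
seat (array([430.51446511, 373.16857825,  29.63837194]), np.float64(0.2134093958974973), 180)
```

View pics/final.png

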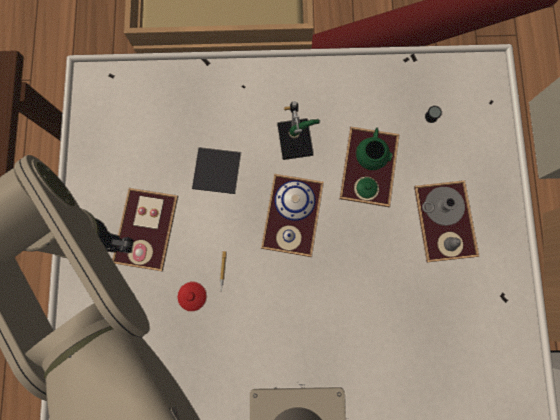

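The final view shows the brooch at (139,252), finial at (289,237), lid at (367,187) and snuffer at (451,243), each on its own seat. The pad is empty and the stand has not moved. Handing in.

```bash
python3 -c "
from rig import ctrl
print(ctrl.job_done())"
```

```text
the job is handed in; nothing more can be done
None
```

All four pieces are on their own seats, upright and let go, each measured within about 1 mm of centre; the stand was not touched, and I handed the job in after about 36 s of robot time (no verdict was returned).

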